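Set up the keyed display star and lay out the turned balls

TASK

Set up the ball display on the stall: lift the five-armed wooden star, turn it until the keyway in its boss lines up with the keys of the stand's spindle, and slide it down fully home on the seat. Then take every ball out of the compartment tray and set each one in a nest of the star, one ball to a nest, so that they lie still; fetch any that has rolled elsewhere. Last, line up the cap with the keys in the same way and push it down on the spindle until it rests on the star's boss, and leave the other goods where they stand.

Things in the scene. Friction and masses are not known exactly. Their poses are not given: they have to be found in the camera images.
- stand_seat (a point): Stand fixed to the table: turned wooden foot 124 mm across, 12 mm thick at its edge, rising to a flat seat 68 mm across, 30 mm above the table, with a fixed keyed spindle upright on it. This point: centre of the seat's top face, on the spindle's axis, z up.
- spindle_top (a point): Top of the stand's keyed spindle, on its axis, 72 mm above the seat. Round core 20 mm in diameter with two opposite keys along this point's +x and -x: 36 mm over the keys, keys 10 mm thick. The top 10 mm is a slimmer lead-in (core 16 mm, 31 mm over the keys, keys 6 mm thick). The spindle cannot turn.
- star_boss (a point): Loose five-armed wooden display star, 0.4 kg, 228 mm across, lying flat and right way up at the start. Its middle is a boss block 56 mm long (star's x), 40 mm wide (y), 50 mm tall from the underside. This point: on its axis, 34 mm above the underside, 16 mm below the boss's top; a good height to grip across the 40 mm width.
- star_bore (a point): Mouth of the star's keyed bore, centre of the boss's top face, 50 mm above the underside. The bore goes right through: 22.5 mm square with a slot 38.5 mm long (along the star's x) and 12.5 mm wide. It goes onto the spindle only with the star's x along the spindle's x, either way round (half a turn is the same).
- star_under (a point): Centre of the star's underside, on the bore's axis, z up, x along the slot. Fully home, it meets the stand's seat. Five arms 46 mm wide and 12 mm thick, level with the underside, carry round pads 64 mm across centred 82 mm from the axis, each with a ring-shaped nest.
- cap_grip (a point): Loose wooden cap, 90 g, standing right way up on the table at the start: oblong block 56 mm long (its x), 40 mm wide (y), 48 mm tall, with a turned button 28 mm across on top (to 65 mm). From below it has the same keyed bore as the star, slot along its x, 26 mm deep. This point: on its axis, 28 mm above its underside, to grip across the 40 mm width.
- cap_under (a point): Centre of the cap's underside, on its bore's axis, z up, x along the slot. The spindle stands 22 mm out of the star's boss when the star is home; the cap goes onto it, keys lined up (either way round), until its underside meets the boss's top face (star_bore).
- nest0 (a point): Nest 0 of the star: where the centre of a ball lies when it sits in that nest, 40 mm above the star's underside and 82 mm from its axis, at 90 degrees from the star's x (counter-clockwise from above). The nest is a raised ring on the pad, 43 mm outside, its top 18 mm above the star's underside; a ball sinks about 5 mm into it.
- nest1 (a point): Nest 1 of the star: where the centre of a ball lies when it sits in that nest, 40 mm above the star's underside and 82 mm from its axis, at 162 degrees from the star's x (counter-clockwise from above). The nest is a raised ring on the pad, 43 mm outside, its top 18 mm above the star's underside; a ball sinks about 5 mm into it.
- nest2 (a point): Nest 2 of the star: where the centre of a ball lies when it sits in that nest, 40 mm above the star's underside and 82 mm from its axis, at 234 degrees from the star's x (counter-clockwise from above). The nest is a raised ring on the pad, 43 mm outside, its top 18 mm above the star's underside; a ball sinks about 5 mm into it.
- nest3 (a point): Nest 3 of the star: where the centre of a ball lies when it sits in that nest, 40 mm above the star's underside and 82 mm from its axis, at 306 degrees from the star's x (counter-clockwise from above). The nest is a raised ring on the pad, 43 mm outside, its top 18 mm above the star's underside; a ball sinks about 5 mm into it.
- nest4 (a point): Nest 4 of the star: where the centre of a ball lies when it sits in that nest, 40 mm above the star's underside and 82 mm from its axis, at 18 degrees from the star's x (counter-clockwise from above). The nest is a raised ring on the pad, 43 mm outside, its top 18 mm above the star's underside; a ball sinks about 5 mm into it.
- ball0_center (a point): Turned wooden ball, 54 mm in diameter, 55 g, rolls, but soon stops; this point is its centre. Some of the five balls may be absent (None from the start).
- ball1_center (a point): Turned wooden ball, 54 mm in diameter, 55 g, rolls, but soon stops; this point is its centre. Some of the five balls may be absent (None from the start).
- ball2_center (a point): Turned wooden ball, 54 mm in diameter, 55 g, rolls, but soon stops; this point is its centre. Some of the five balls may be absent (None from the start).
- ball3_center (a point): Turned wooden ball, 54 mm in diameter, 55 g, rolls, but soon stops; this point is its centre. Some of the five balls may be absent (None from the start).
- ball4_center (a point): Turned wooden ball, 54 mm in diameter, 55 g, rolls, but soon stops; this point is its centre. Some of the five balls may be absent (None from the start).
- tray: Flat compartment tray fixed to the table, 258 mm (its x) by 178 mm (its y), plywood floor 5 mm thick, with battens 6 mm wide standing up to 13 mm above the table that part it into 3 by 2 cells of 78 by 80 mm; a ball in it has its centre 32 mm above the table. Origin under its centre.
- mortar: Bystander, loose, to be left alone: wooden mortar with its pestle in it, 92 mm across, 75 mm tall (pestle up to 128 mm); origin under its centre
- goblet: Bystander, loose, to be left alone: turned goblet, 60 mm across, 105 mm tall; origin under its centre
- bowl: Bystander, loose, to be left alone: small wooden bowl, 120 mm across, 45 mm tall; origin under its centre
- mill: Bystander, loose, to be left alone: dark turned mill, 60 mm across, 155 mm tall; origin under its centre
- candlestick: Bystander, loose, to be left alone: low candlestick, 68 mm across, 46 mm tall; origin under its centre
- spatula: Bystander, loose, to be left alone: flat wooden spatula, 225 mm long along its x, 50 mm wide, 10 mm thick; origin under its middle
Things that resemble listed ones, but are neither listed nor needed, are in the scene too. What is shaped like the part that bears ball0_center but blue or grey is not meant. What is shaped like the part that bears ball2_center but blue is not meant.

How it is judged:
By the outcome, as a careful person would: the job done as asked, in the order asked, and still so for the second after the job is handed in, with the robot touching nothing.
Of ball0, ball1, ball2, ball3, ball4 only 3 to 5 are there at a start; the rules pass over those that are not, and their reading is None.
At some moment in a run one of star, cap may be knocked a few centimetres aside while the robot is not near it.
Once in a run the grip may slacken for a moment while it holds something.
It also fails if it takes over 210 s, if anything falls off the work surface, if the arm or the gripper's body presses on something with over 40 N, if the wrist force passes 120 N, or if a joint passes its speed limit or range.

ROBOT

A 6-joint arm with a two-finger parallel gripper is mounted at the origin on the work surface. World frame = base frame: x ahead of the robot, y to its left, z up, the work surface at z = 0. Lengths are in m, angles in rad, forces in N, time in s.
With the tool pointing down it reaches from about 0.35 to 0.975 m from the base axis. Payload 4.9 kg.
Tool frame: the origin (TCP) lies midway between the tips of the shut fingers; the grasp point (between the pads) lies 19 mm behind it; z points along the fingers, y is the direction in which the jaws open and shut (so a half turn about z gives the same grasp; the last joint's range is limited). The gripper opens to 85 mm and grips with 20 to 120 N. Pads are 22 mm wide; open, the fingers measure 114 mm over their backs; the gripper's body (76 mm by 85 mm) begins 54 mm behind the grasp point. The pads swing forward as they close: fully open they stand 13 mm farther back than shut.
Start: joints at [-1.354, 0.053, 1.613, -0, 1.476, -0.119], TCP at [0.206, -0.59, 0.198] pointing down, gripper open.
Joint ranges: [-3.01, 3.01], [-1.01, 2.22], [0.06, 2.58], [-1.02, 4.17], [0.09, 2.62], [-3.14, 3.14]. Speed limits (rad/s): [2.57, 2.57, 3.14, 3.14, 3.14, 3.14].

INTERFACE

Orientations are given as a unit quaternion [w, x, y, z].
In Python, from cell import observe, capture, job_done gives the robot as it stands.
- The arm moves only by the shell command python3 -m crank 'ROWS' [FORCE]. ROWS is text: rows parted by semicolons, each of 7 numbers parted by spaces: the closure in counts, from 0 (fully open) to 255 (shut), then the shift along the tool's x, y, z in units of 30 mm (1.0 is 30 mm), then the turn, a rotation vector about the tool's x, y, z in units of 6 degrees (1.0 is 6 degrees). A call has 1 to 5 rows; each row shifts and turns the commanded pose from where the row before left it, along the tool's axes as they then stand; what a row does not reach is not made up. A row lasts 1/12 s, in which the tool goes at most 41.7 mm and 7.16 degrees, less where a joint would pass 70% of its speed; a pose out of reach is approached as far as the arm can. A call is refused whole if a number of a shift passes 1 or a number of a turn 1, either way. A call with a gripper value outside its range is refused whole. The fingers move at their own pace and stop on an object; FORCE is the grip in N (left out, the last holds). Time passes only in rows, so rows that do not move let the fingers close. It gives the time, the measured TCP pose, the force and the opening at its end, in the units of the state.
- observe(): the state, without advancing time (a new reading comes with each control period).
- capture(name): name is "side" or "top" or "wrist"; returns a dict with "image" (400x640x3 uint8, red, green, blue), "fx", "fy", "cx", "cy" (pixels), "rvec" (rotation vector, rad) and "tvec" (3), from world to camera coordinates, as OpenCV has them; the wrist camera has in their place "mount" (4x4, takes a point from camera to tool coordinates, whose origin is the TCP and whose axes are the flange's). Camera axes: x right, y down, z forward; pixel columns grow to the right and rows downward; lengths in m; the calibration is good to about 2 mm. The wrist camera is an equidistant fisheye: a pixel r from the principal point sees the ray r / f radians off the axis. A picture is of the moment at which its call begins: read the wrist's pose just before it. There is no depth.
- job_done(): hands the job in, once; it reports no verdict.
The state is a dict: "time": time; "joint_positions": joint angles; "qd": joint speeds; "joint_efforts": joint torques, N m; "position": TCP position; "tool_rot": TCP orientation; "contact_force": force on the tool from outside, world axes, zero at the start; "moment": the same for the moment, N m; "grip_width": finger opening in m.
Only numpy, scipy, OpenCV 4.12 (cv2) and the standard library are available. Lean on these libraries where they do the work, as an engineer would, in place of code of your own. Each camera call takes 0.05 s, during which the arm holds its last target.

## Working session

There is one attempt and no reset: what is moved stays moved. The work goes in short steps, Python scripts to look and compute and a shell command to move; the robot and the scene stay as the last step left them, time stands still between calls to the robot, and variables do not carry over. Pictures are saved under pics/ and viewed, and the job is handed in when it is done.

```bash
ls -la; mkdir -p pics; python3 - <<'E'
from cell import observe,capture
import cv2
s=observe(); print({k:(v if not hasattr(v,'round') else v) for k,v in s.items()})
for n in ['top','side','wrist']:
    c=capture(n); cv2.imwrite(f'pics/{n}0.png',c['image'][:,:,::-1]); print(n,{k:v for k,v in c.items() if k!='image'})
E
```

```text
total 12
drwxr-xr-x  3 agent agent 4096 Dec  7 16:16 .
drwxr-xr-x 23 root  root  4096 Dec  7 16:16 ..
drwxr-xr-x  2 agent agent 4096 Dec  7 16:16 pics
{'time': 0.0, 'joint_positions': array([-1.35400473e+00,  5.33428365e-02,  1.61428520e+00, -7.23754733e-06,
        1.47598247e+00, -1.18970519e-01]), 'qd': array([-0.00131647, -0.00175059,  0.00125617, -0.0012621 ,  0.00201367,
        0.00066649]), 'joint_efforts': array([ 2.13524768e-04, -3.93682516e+01, -3.70176458e+01,  5.15123781e-05,
        7.19954580e-03,  1.02921396e-05]), 'position': array([ 0.20579866, -0.58942454,  0.19697703]), 'tool_rot': array([-1.00754305e-03,  9.85940482e-01,  1.67093829e-01, -5.29252914e-05]), 'contact_force': array([ 0.29469503, -0.3043026 , -0.46311933]), 'moment': array([ 0.04779011, -0.00355671, -0.00744544]), 'grip_width': 0.08527684922117311}
top {'fx': 396.6681780446214, 'fy': 396.6681780446214, 'cx': 322.9828538944767, 'cy': 198.37752127679883, 'rvec': array([ 2.17786853, -2.17815172,  0.073273  ]), 'tvec': array([-0.0082723 ,  0.5924116 ,  1.39202143])}
side {'fx': 489.05392302944966, 'fy': 489.05392302944966, 'cx': 316.70876164112514, 'cy': 203.9675442733733, 'rvec': array([ 0.57177525, -2.64416486,  1.18961876]), 'tvec': array([0.52262761, 0.23782259, 1.3988458 ])}
wrist {'fx': 309.70691628693146, 'fy': 309.70691628693146, 'cx': 319.45188524356547, 'cy': 192.91967425461075, 'mount': array([[ 7.45024427e-04, -9.45146742e-01, -3.26645193e-01,
         8.49853086e-02],
       [ 9.99999708e-01,  6.47830561e-04,  4.06340790e-04,
        -2.92513446e-04],
       [-1.72440935e-04, -3.26645400e-01,  9.45146948e-01,
        -1.76398419e-01],
       [ 0.00000000e+00,  0.00000000e+00,  0.00000000e+00,
         1.00000000e+00]])}
```

View pics/top0.png

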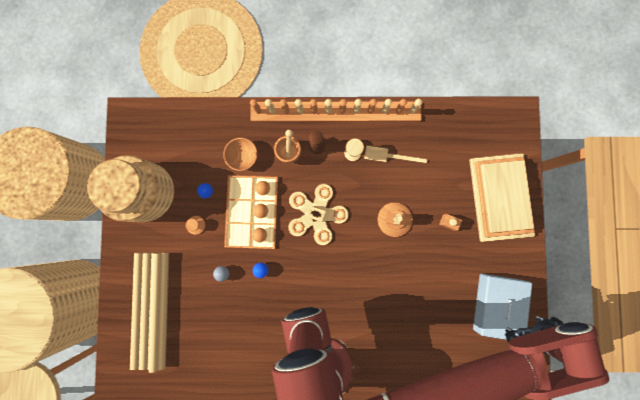

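View pics/side0.png

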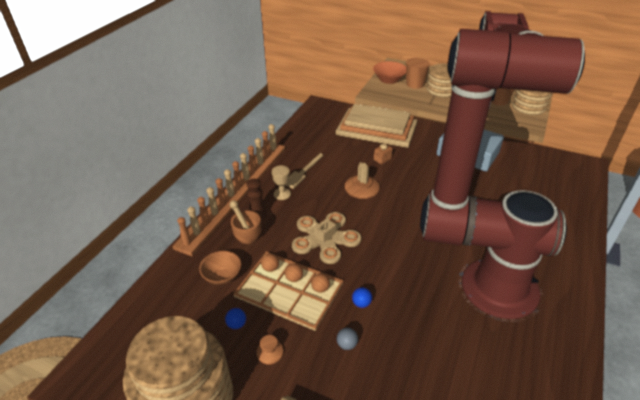

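View pics/wrist0.png

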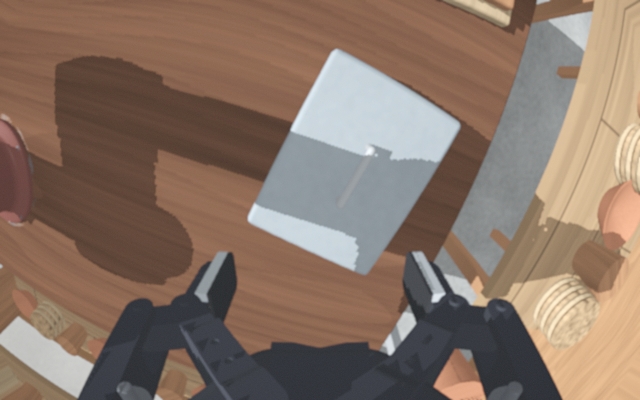

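```bash
cat > h.py <<'E'
import numpy as np,cv2
from cell import observe,capture
from scipy.spatial.transform import Rotation as R
def toolT(s=None):
    s=s or observe(); q=s['tool_rot']; T=np.eye(4); T[:3,:3]=R.from_quat([q[1],q[2],q[3],q[0]]).as_matrix(); T[:3,3]=s['position']; return T
def shot(n,save=None):
    T=toolT(); c=capture(n); c['T']=T; c['name']=n
    if n=='wrist':
        c['Twc']=T@c['mount']
    else:
        Rm=cv2.Rodrigues(c['rvec'])[0]; W=np.eye(4); W[:3,:3]=Rm.T; W[:3,3]=-Rm.T@c['tvec']; c['Twc']=W
    if save: cv2.imwrite(f'pics/{save}.png',c['image'][:,:,::-1])
    return c
def ray(c,u,v):
    x=(u-c['cx'])/c['fx']; y=(v-c['cy'])/c['fy']
    if c['name']=='wrist':
        r=np.hypot(x,y); d=np.array([x/r*np.sin(r),y/r*np.sin(r),np.cos(r)]) if r>1e-9 else np.array([0,0,1.])
    else: d=np.array([x,y,1.])
    d=c['Twc'][:3,:3]@d; return c['Twc'][:3,3],d/np.linalg.norm(d)
def onz(c,u,v,z):
    o,d=ray(c,u,v); return o+d*(z-o[2])/d[2]
def proj(c,p):
    q=np.linalg.inv(c['Twc'])@np.append(p,1); q=q[:3]
    if c['name']=='wrist':
        rr=np.hypot(q[0],q[1]); th=np.arctan2(rr,q[2]); x,y=q[0]/max(rr,1e-12)*th,q[1]/max(rr,1e-12)*th
    else: x,y=q[0]/q[2],q[1]/q[2]
    return np.array([c['fx']*x+c['cx'],c['fy']*y+c['cy']])
def crop(c,u,v,w,h,k,name):
    u,v=int(u),int(v); im=c['image'][max(0,v-h):v+h,max(0,u-w):u+w,::-1]
    cv2.imwrite(f'pics/{name}.png',cv2.resize(im,None,fx=k,fy=k,interpolation=cv2.INTER_CUBIC))
def plan(p,yaw=None):
    """offset to world target TCP p in tool axes in 30mm units; yaw=target world angle of tool y axis (mod pi)"""
    T=toolT(); d=T[:3,:3].T@(np.asarray(p)-T[:3,3])/0.03
    out='shift '+str(np.round(d,3))
    z=T[:3,2]; out+=' z '+str(np.round(z,3))
    # tilt correction rotation vector in tool axes
    t=np.cross(z,[0,0,-1.]); out+=' tilt '+str(np.round(np.degrees(T[:3,:3].T@t)/6,3))
    if yaw is not None:
        y=T[:3,1]; cur=np.degrees(np.arctan2(y[1],y[0])); dd=(np.degrees(yaw)-cur+90)%180-90
        out+=f' yawcur {cur:.2f} turnz {-dd/6:.3f}'
    print(out); return d
E
python3 - <<'E'
from h import *
c=shot('top'); crop(c,325,205,135,75,3,'topc0') 
for u,v,z in [(262,187,.032),(260,211,.032),(260,235,.032),(205,190,.027),(317,214,.05),(397,219,.1),(450,222,.06),(195,226,.05),(253,213,0.005)]: print(u,v,onz(c,u,v,z).round(3))
c=shot('side'); crop(c,320,240,130,110,3,'sidec0')
crop(c,375,165,40,40,8,'sidec1')
crop(c,270,330,60,60,8,'sidec2')
E
```

```text
262 187 [0.632 0.208 0.032]
260 211 [0.547 0.214 0.032]
260 235 [0.462 0.213 0.032]
205 190 [0.622 0.413 0.027]
317 214 [0.536 0.012 0.05 ]
397 219 [ 0.517 -0.257  0.1  ]
450 222 [ 0.508 -0.446  0.06 ]
195 226 [0.494 0.438 0.05 ]
253 213 [0.541 0.244 0.005]
```

View pics/topc0.png

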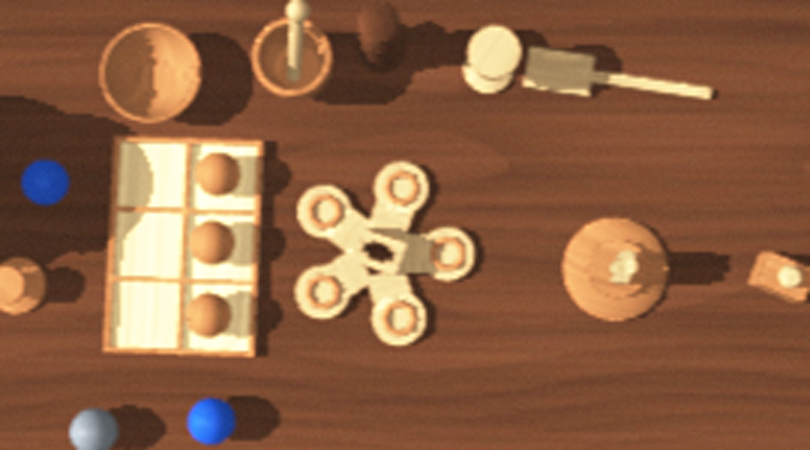

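View pics/sidec0.png

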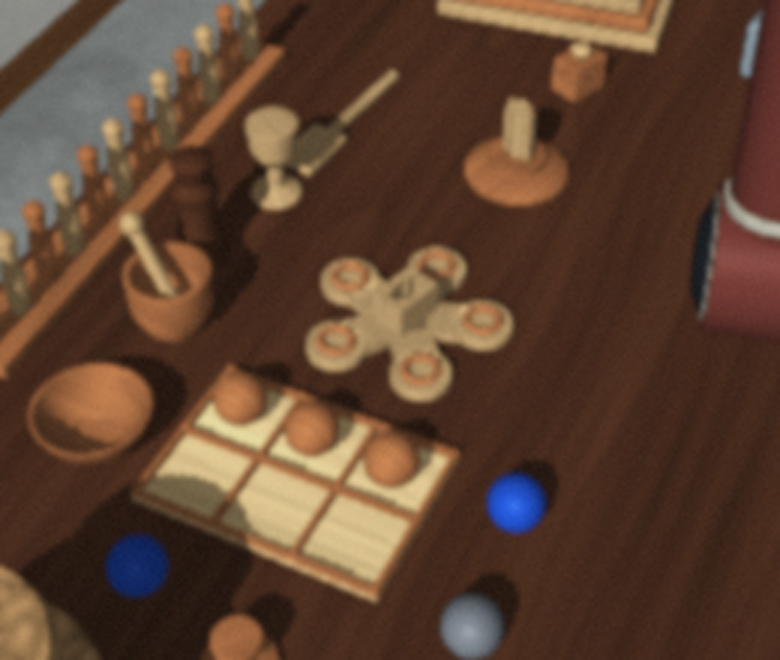

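View pics/sidec1.png

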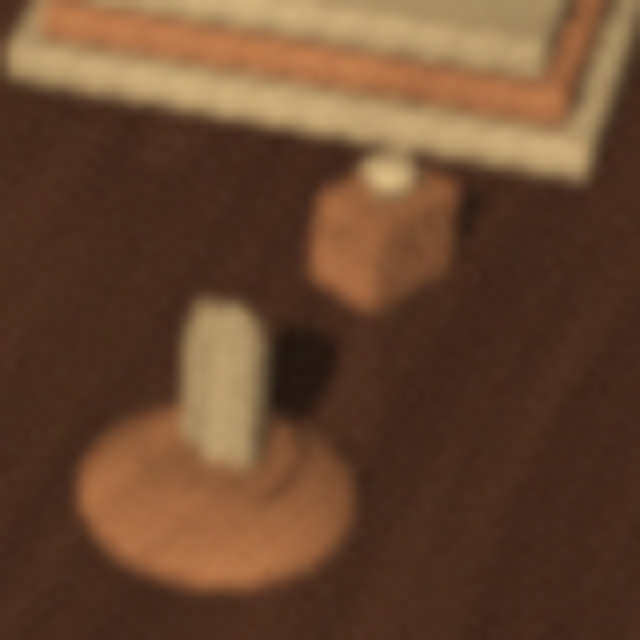

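View pics/sidec2.png

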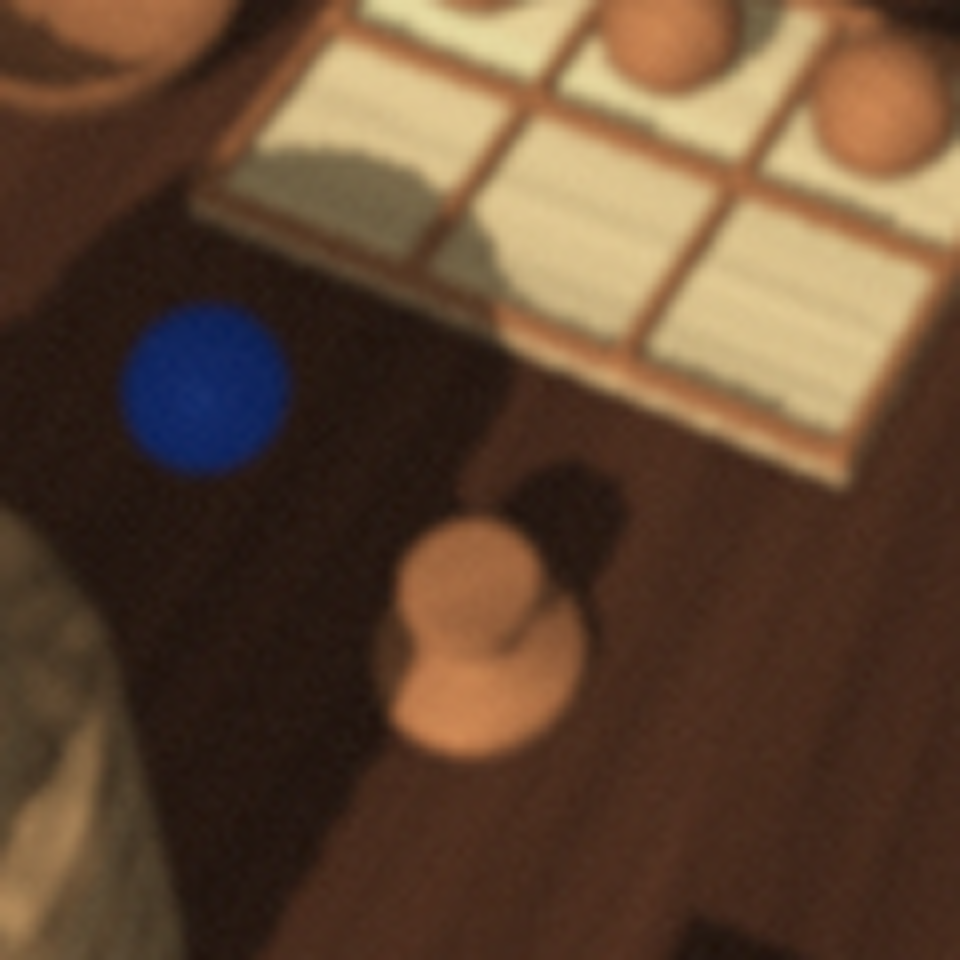

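```bash
python3 - <<'E'
from h import *
plan([0.46,-0.30,0.25],0)
print(toolT().round(3))
E
```

```text
shift [11.18  -6.33  -1.739] z [-0.     0.001 -1.   ] tilt [-0.01  -0.001 -0.   ] yawcur -70.76 turnz -11.793
[[ 0.944  0.33  -0.     0.206]
 [ 0.33  -0.944  0.001 -0.59 ]
 [ 0.    -0.001 -1.     0.198]
 [ 0.     0.     0.     1.   ]]
```

```bash
python3 -m crank '0 .93 -.53 -.15 0 0 0;0 .93 -.53 -.15 0 0 0;0 .93 -.53 -.15 0 0 0;0 .93 -.53 -.15 0 0 0;0 .93 -.53 -.15 0 0 0'; python3 -m crank '0 .93 -.53 -.15 0 0 0;0 .93 -.53 -.15 0 0 0;0 .93 -.53 -.15 0 0 0;0 .93 -.53 -.15 0 0 0;0 .93 -.53 -.15 0 0 0';python3 -m crank '0 .93 -.53 -.15 0 0 0;0 .93 -.53 -.15 0 0 0;0 0 0 0 0 0 0;0 0 0 0 0 0 0'
python3 - <<'E'
from h import *
c=shot('wrist','w1');print(c['T'].round(3))
E
```

```text
time: 0.67
position: [0.3121, -0.4678, 0.2208]
tool_rot: [-0.0, 0.986, 0.167, 0.0]
contact_force: [0.1, -0.7, 0.0]
grip_width: 0.085
time: 1.08
position: [0.4177, -0.3466, 0.2434]
tool_rot: [0.0, 0.986, 0.167, 0.0]
contact_force: [-0.0, 0.1, 0.4]
grip_width: 0.0853
time: 1.42
position: [0.46, -0.2986, 0.2525]
tool_rot: [0.0, 0.986, 0.169, 0.0]
contact_force: [-0.5, 0.1, -0.4]
grip_width: 0.0856
[[ 0.943  0.332  0.     0.46 ]
 [ 0.332 -0.943 -0.001 -0.299]
 [ 0.     0.001 -1.     0.253]
 [ 0.     0.     0.     1.   ]]
```

View pics/w1.png

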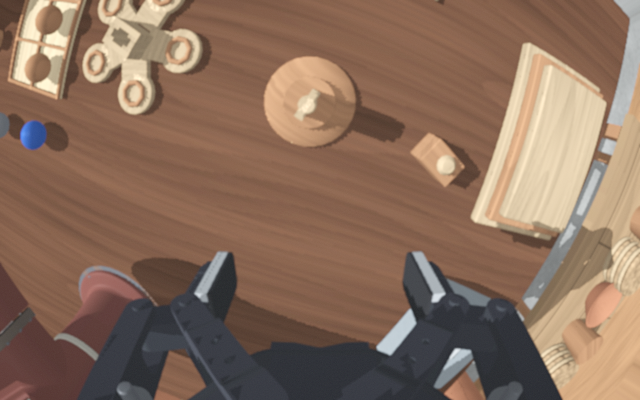

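```bash
python3 -m crank '0 .8 0 .8 0 0 0;0 .8 0 .8 0 0 0;0 0 0 0 0 0 0;0 0 0 0 0 0 0'
python3 - <<'E'
from h import *
c=shot('wrist','w2');print(c['T'].round(3)); print(proj(c,[.517,-.257,.102]))
u,v=proj(c,[.517,-.257,.102])
crop(c,u,v,60,60,8,'w2c')
E
```

```text
time: 1.8
position: [0.503, -0.2838, 0.2015]
tool_rot: [-0.002, 0.986, 0.167, -0.002]
contact_force: [-1.8, 0.2, -0.7]
grip_width: 0.0856
[[ 0.944  0.329 -0.005  0.503]
 [ 0.329 -0.944  0.003 -0.284]
 [-0.003 -0.004 -1.     0.201]
 [ 0.     0.     0.     1.   ]]
[297.43425175 159.03147695]
```

View pics/w2.png

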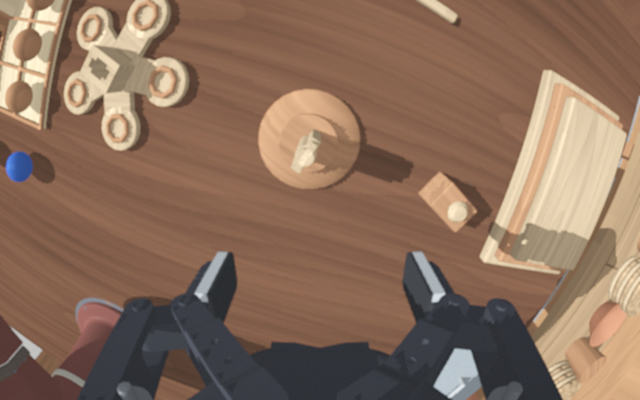

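View pics/w2c.png

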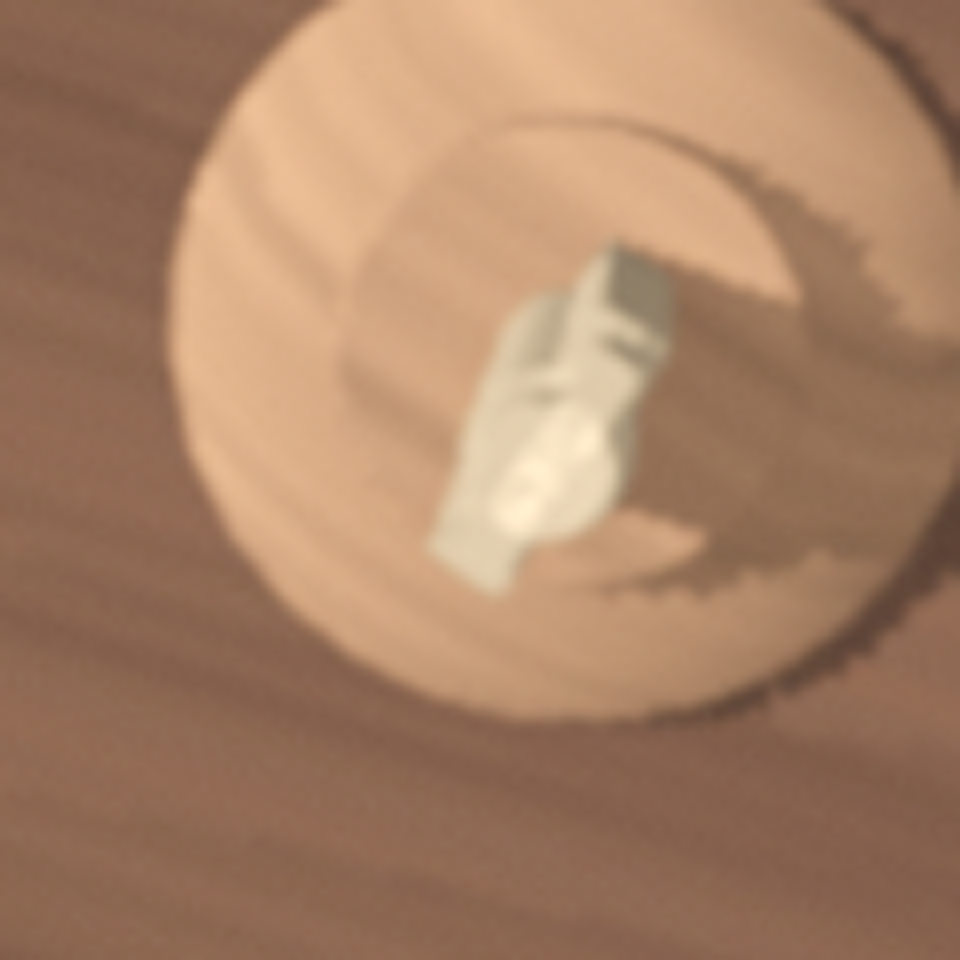

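```bash
python3 - <<'E'
from h import *
T=toolT(); plan(np.array([.513,-.256,.11])-0.085*T[:3,0])
E
```

```text
shift [-2.216 -0.791  3.115] z [-0.002  0.001 -1.   ] tilt [-0.012  0.015 -0.   ]
```

```bash
python3 -m crank '0 -.7 -.26 .7 0 0 0;0 -.7 -.26 .8 0 0 0;0 -.8 -.26 .8 0 0 0;0 0 0 .8 0 0 0;0 0 0 0 0 0 0'; python3 -m crank '0 0 0 0 0 0 0;0 0 0 0 0 0 0'
python3 - <<'E'
from h import *
c=shot('wrist','w3');print(c['T'].round(3)); 
u,v=proj(c,[.513,-.256,.102]); print(u,v)
crop(c,u,v,70,60,8,'w3c')
E
```

```text
time: 2.27
position: [0.4305, -0.2825, 0.1074]
tool_rot: [-0.002, 0.986, 0.166, -0.002]
contact_force: [0.6, 1.4, -0.5]
grip_width: 0.0855
time: 2.43
position: [0.4356, -0.2851, 0.114]
tool_rot: [0.002, 0.986, 0.167, 0.001]
contact_force: [0.6, 0.8, 1.2]
grip_width: 0.0852
[[ 0.944  0.329  0.003  0.436]
 [ 0.329 -0.944 -0.003 -0.285]
 [ 0.002  0.004 -1.     0.114]
 [ 0.     0.     0.     1.   ]]
316.439535501503 93.6699933324296
```

View pics/w3c.png

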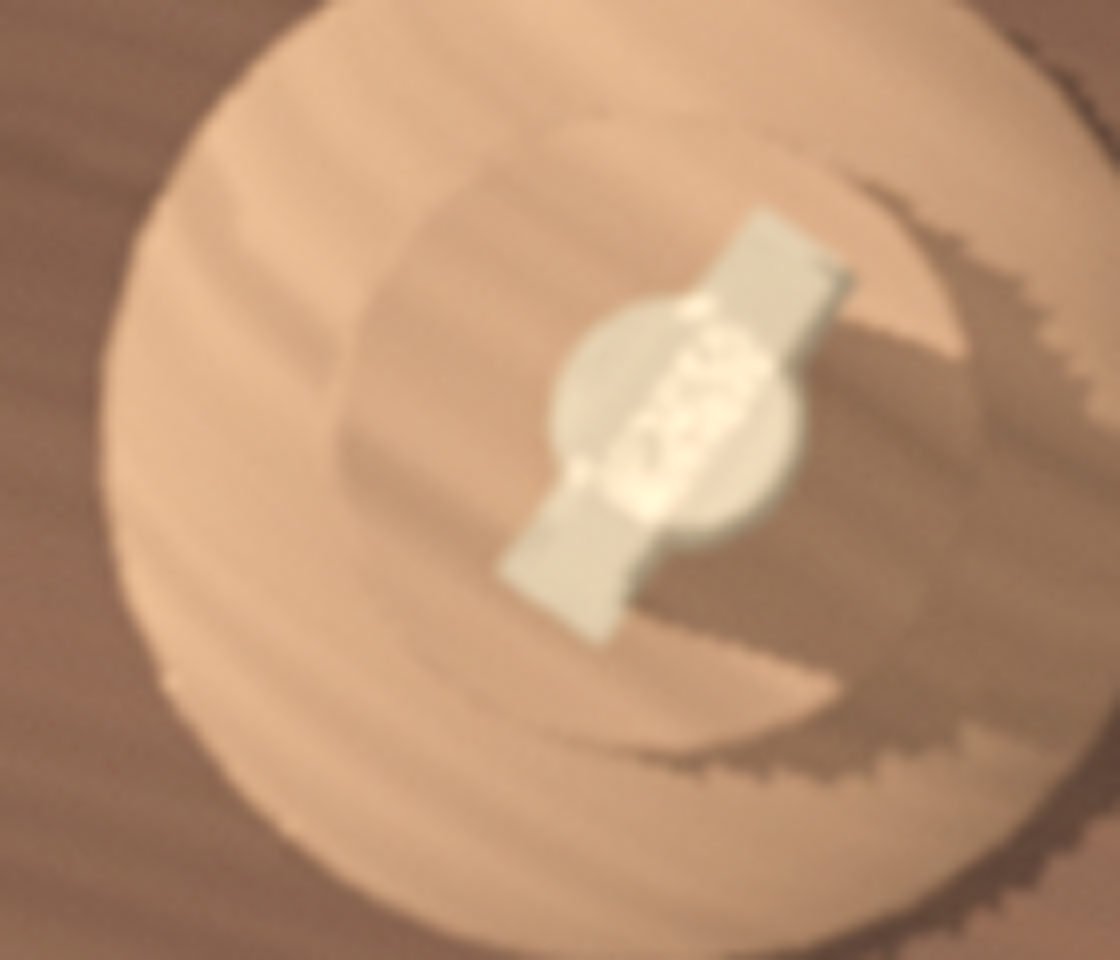

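```bash
python3 - <<'E'
from h import *
c=shot('wrist')
u,v=proj(c,[.513,-.256,.102]); u0,v0=int(u)-70,int(v)-60
if True:
    P=[onz(c,u0+x/8-.5+.0625,v0+y/8-.5+.0625,.092)[:2] for x,y in [(765,208),(853,270),(602,648),(497,572)]]
    P=np.array(P); m1=(P[0]+P[1])/2; m2=(P[2]+P[3])/2
    print(P.round(4),'len',np.linalg.norm(m1-m2),'w',np.linalg.norm(P[0]-P[1]),np.linalg.norm(P[2]-P[3]),'c',(m1+m2)/2)
    for a,b in [(m1,m2),(P[0],P[3]),(P[1],P[2])]:
        d=a-b; print(np.degrees(np.arctan2(d[1],d[0])))
# foot circle via mask
hsv=cv2.cvtColor(c['image'],cv2.COLOR_RGB2HSV)
print(hsv[v0+55,u0+80],hsv[v0+20,u0+10],hsv[v0+110,u0+5],hsv[v0+50,u0+115])
m=cv2.inRange(hsv,(0,0,120),(179,60,255)); cv2.imwrite('pics/m3.png',m)
n,l,st,ce=cv2.connectedComponentsWithStats(m)
k=l[int(v0+420/8),int(u0+680/8)]; print(st[k],ce[k])
cn=max(cv2.findContours((l==k).astype('uint8'),cv2.RETR_EXTERNAL,cv2.CHAIN_APPROX_NONE)[0],key=len)
r=cv2.minAreaRect(cn);b=cv2.boxPoints(r); W=np.array([onz(c,x,y,.092)[:2] for x,y in b]); print(W.mean(0),[np.linalg.norm(W[i]-W[i-1]) for i in range(4)],[np.degrees(np.arctan2(*(W[i]-W[i-1])[::-1])) for i in range(4)])
E
```

```text
[[ 0.5393 -0.2634]
 [ 0.537  -0.2715]
 [ 0.5015 -0.263 ]
 [ 0.5046 -0.2532]] len 0.036332530461992425 w 0.008493937809577677 0.010358526213597298 c [ 0.52060333 -0.26277491]
-14.912011481307843
-16.382161050785616
-13.454121344654364
[ 20  49 255] [ 11 107 133] [ 10 107 134] [ 13 108 153]
[310  61  39  51 932] [329.27253219  86.04399142]
[ 0.52065381 -0.26179568] [np.float64(0.017315686527643263), np.float64(0.03393578565090348), np.float64(0.01718120123448816), np.float64(0.03420840466321854)] [np.float64(58.00839971497522), np.float64(-30.517029589484938), np.float64(-121.09467872177693), np.float64(149.7000791119019)]
```

```bash
python3 - <<'E'
from h import *
for n,z in [('wrist',.012),('top',.012),('side',.012)]:
    c=shot(n); u,v=proj(c,[.52,-.262,.02])
    hsv=cv2.cvtColor(c['image'],cv2.COLOR_RGB2HSV)
    print(n,u,v,proj(c,[.5206,-.2625,.102]))
    crop(c,u,v,40 if n!='wrist' else 70,40 if n!='wrist' else 70,8 if n!='wrist' else 4,n+'stand')
E
cd pics; python3 -c "
import cv2,numpy as np
a=[cv2.resize(cv2.imread(f'{n}stand.png'),(400,400)) for n in ('top','side')]
cv2.imwrite('st.png',np.hstack(a))"
```

```text
wrist 326.2003763813236 88.10561120009632 [330.85871933  86.39425772]
top 394.37134486069283 218.71962661879144 [398.68946079 217.92187226]
side 361.7894143405602 182.6899921509759 [362.86511437 163.9300909 ]
```

View pics/st.png

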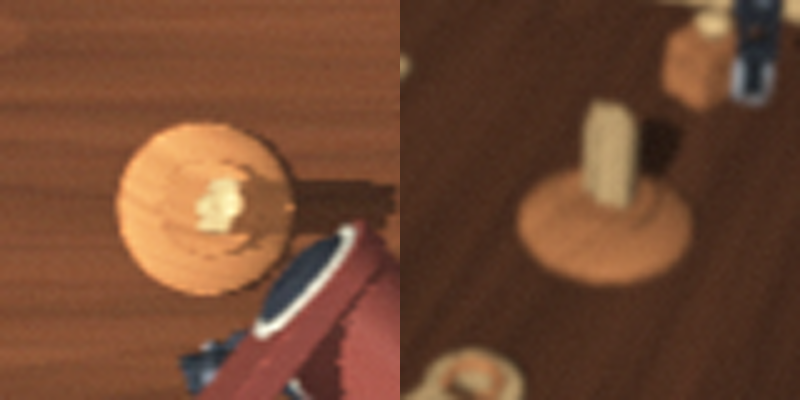

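```bash
python3 - <<'E'
from h import *
c=shot('top'); im=cv2.imread('pics/top0.png')[:,:,::-1].copy()
hsv=cv2.cvtColor(im,cv2.COLOR_RGB2HSV)
print(hsv[225,390],hsv[240,390],hsv[211,260])
m=cv2.inRange(hsv,(8,60,140),(30,255,255))
n,l,st,ce=cv2.connectedComponentsWithStats(m)
for i in range(1,n):
    if st[i][4]>150: print(i,st[i],ce[i].round(1))
def circ(u,v,z):
    k=l[v,u]; cn=max(cv2.findContours((l==k).astype('uint8'),cv2.RETR_EXTERNAL,cv2.CHAIN_APPROX_NONE)[0],key=len)
    (x,y),(a,b),_=cv2.fitEllipse(cn); print((x,y),a,b,onz(c,x,y,z).round(4))
circ(390,228,.012)
E
```

```text
[ 13 150 230] [ 11 153 120] [ 13 148 235]
1 [  140     0   123    98 10511] [200.7  49.2]
3 [ 242   97  181   24 3391] [334.3 109.6]
53 [    0   127   185    97 11608] [ 71.6 179.4]
55 [273 129  28  34 514] [287.2 147.8]
57 [222 137  35  36 705] [242.  154.1]
58 [ 580  137   60  236 9787] [614.6 233.2]
59 [328 138  36  23 397] [351.3 149.6]
60 [364 146  64  18 493] [389.1 155.3]
73 [ 469  152   66   90 4786] [501.3 196.6]
92 [ 224  173   54   77 2339] [252.4 210. ]
113 [ 288  183   60   63 2027] [315.6 213.8]
146 [377 202  36  35 922] [393.1 219. ]
148 [439 213  23  18 268] [449.7 221.8]
149 [185 216  19  19 284] [194.3 225.4]
216 [158 251   9 120 679] [162.  310.3]
225 [    0   252   160   148 12926] [ 64.2 320.2]
257 [277 279  53   6 179] [303.5 281.5]
(392.9787292480469, 219.05081176757812) 32.00771713256836 35.18138122558594 [ 0.519  -0.2584  0.012 ]
```

```bash
python3 - <<'E'
from h import *
T=toolT(); plan(np.array([.536,.005,.16])-0.085*T[:3,0])
E
```

```text
shift [ 3.514 -7.981 -1.593] z [ 0.001 -0.001 -1.   ] tilt [ 0.016 -0.009 -0.   ]
```

```bash
python3 -m crank '0 0 -.9 -.8 0 0 0;0 .3 -1 -.8 0 0 0;0 .4 -1 0 0 0 0;0 .6 -1 0 0 0 0;0 .6 -1 0 0 0 0'; python3 -m crank '0 .6 -1 0 0 0 0;0 .5 -1 0 0 0 0;0 .5 -1 0 0 0 0;0 0 0 0 0 0 0;0 0 0 0 0 0 0'
python3 - <<'E'
from h import *
c=shot('wrist','w4');print(c['T'].round(3)); 
u,v=proj(c,[.536,.005,.05]); print(u,v)
crop(c,u,v,70,60,8,'w4c')
E
```

```text
time: 3.15
position: [0.4404, -0.1248, 0.1605]
tool_rot: [0.001, 0.986, 0.167, 0.001]
contact_force: [1.2, -0.2, 0.0]
grip_width: 0.0854
time: 3.57
position: [0.4557, -0.0237, 0.1596]
tool_rot: [0.0, 0.986, 0.169, 0.0]
contact_force: [0.2, -0.9, -0.3]
grip_width: 0.0855
[[ 0.943  0.333  0.     0.456]
 [ 0.333 -0.943 -0.    -0.024]
 [ 0.     0.001 -1.     0.16 ]
 [ 0.     0.     0.     1.   ]]
319.3035144942791 89.62892810502281
```

View pics/w4.png

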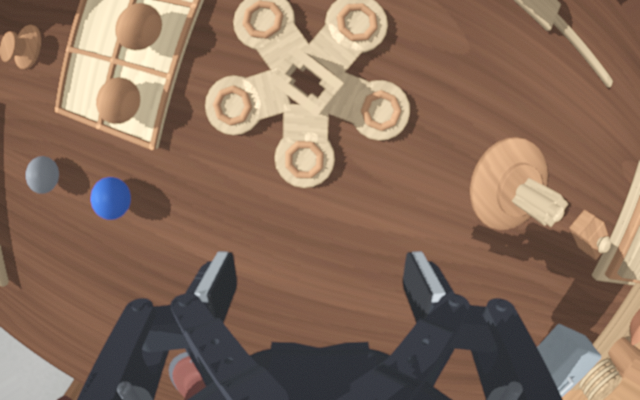

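View pics/w4c.png

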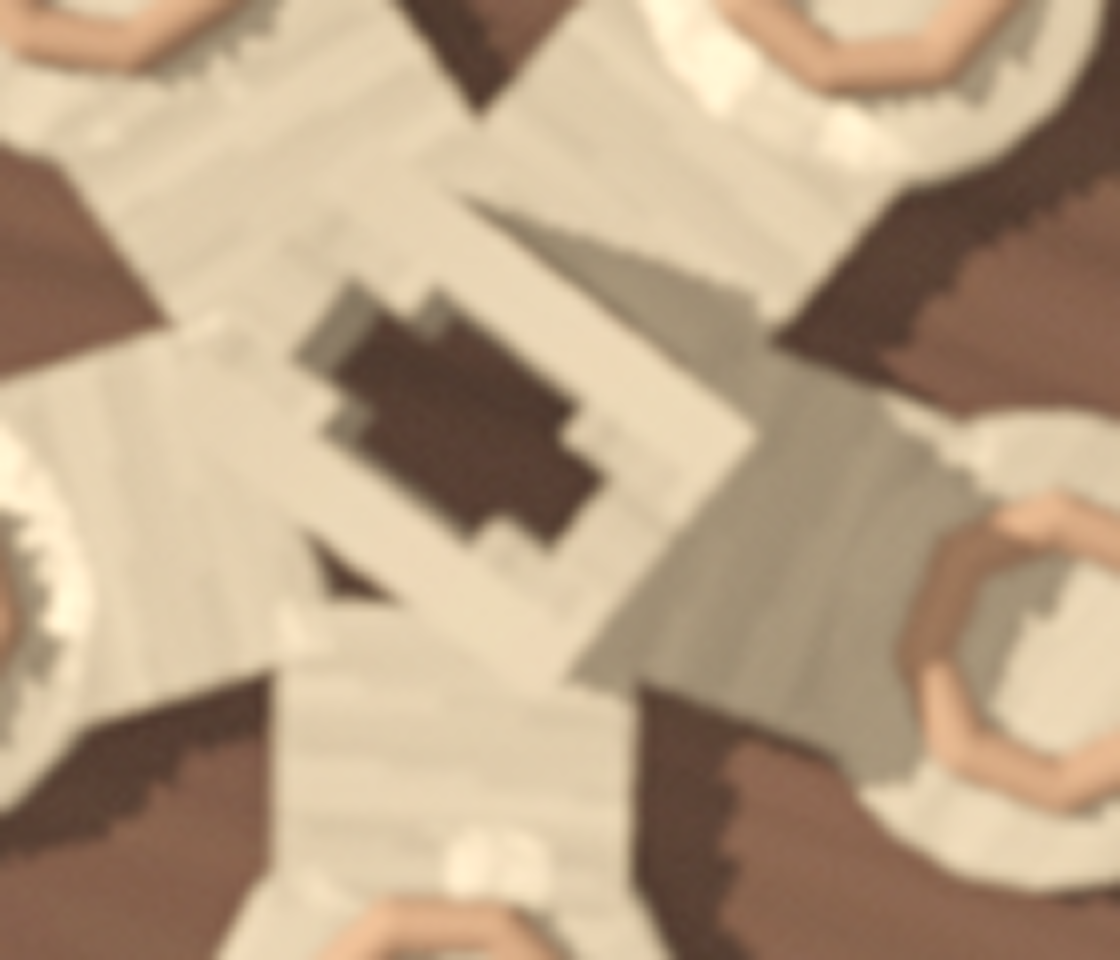

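```bash
cat >> h.py <<'E'
def quad(c,u0,v0,k,pts,z):
    P=np.array([onz(c,u0+x/k-.5+.5/k,v0+y/k-.5+.5/k,z)[:2] for x,y in pts])
    m1=(P[0]+P[1])/2; m2=(P[2]+P[3])/2; d=m1-m2
    print('len',np.linalg.norm(d).round(4),'w',np.linalg.norm(P[0]-P[1]).round(4),np.linalg.norm(P[2]-P[3]).round(4),'c',((m1+m2)/2).round(4),'ang',np.degrees(np.arctan2(d[1],d[0])).round(1),
      [np.degrees(np.arctan2(*(P[0]-P[3])[::-1])).round(1),np.degrees(np.arctan2(*(P[1]-P[2])[::-1])).round(1)])
    return P
E
python3 - <<'E'
from h import *
c=shot('wrist')
quad(c,249,29,8,[(352,275),(297,357),(552,548),(605,482)],.05)
# ring centres at z=.018
for x,y in [(264,20),(357,21),(383,110),(305,159),(234,105)]:
    p=onz(c,x,y,.018); print(p.round(4), np.degrees(np.arctan2(p[1]-.008,p[0]-.536)))
P=np.array([onz(c,x,y,.018) for x,y in [(264,20),(357,21),(383,110),(305,159),(234,105)]]);print(P.mean(0))
E
```

```text
len 0.037 w 0.0113 0.0097 c [0.5399 0.0188] ang 70.2 [np.float64(69.1), np.float64(71.4)]
[0.5879 0.0812 0.018 ] 54.65903865666335
[ 0.617  -0.0079  0.018 ] -11.110954743975276
[ 0.5392 -0.0647  0.018 ] -87.4766938097646
[ 0.4628 -0.0061  0.018 ] -169.08781956014263
[0.4939 0.0828 0.018 ] 119.34534766531739
[0.54015532 0.01704848 0.018     ]
```

```bash
python3 - <<'E'
from h import *
T=toolT(); plan([.540,.0177,.13],np.radians(-19)); print(observe()['joint_positions'].round(3))
E
```

```text
shift [ 3.129 -0.433  0.982] z [ 0.    -0.001 -1.   ] tilt [ 0.006 -0.001 -0.   ] yawcur -70.75 turnz -8.625
[-2.190e-01 -3.450e-01  2.034e+00 -1.000e-03  1.452e+00  1.016e+00]
```

```bash
python3 -m crank '0 1 -.1 0 0 0 0;0 1 -.1 0 0 0 0;0 1 -.2 0 0 0 0;0 0 0 .1 0 0 -1;0 0 0 .1 0 0 -1'; python3 -m crank '0 0 0 .1 0 0 -1;0 0 0 .1 0 0 -1;0 0 0 .1 0 0 -1;0 0 0 .1 0 0 -1;0 0 0 .1 0 0 -1';python3 -m crank '0 0 0 .1 0 0 -1;0 0 0 .1 0 0 -.6;0 0 0 0 0 0 0;0 0 0 0 0 0 0'
python3 - <<'E'
from h import *
T=toolT(); plan([.540,.0177,.13],np.radians(-19));
c=shot('wrist','w5'); u,v=proj(c,[.54,.0177,.05]); print(u,v); print(proj(c,T[:3,3]))
E
```

```text
time: 4.08
position: [0.5378, 0.0148, 0.153]
tool_rot: [0.0, 0.963, 0.271, -0.0]
contact_force: [-0.5, -0.1, 0.2]
grip_width: 0.0854
time: 4.5
position: [0.5367, 0.014, 0.138]
tool_rot: [0.0, 0.86, 0.51, -0.0]
contact_force: [0.0, -0.8, -0.5]
grip_width: 0.0853
time: 4.83
position: [0.5365, 0.0145, 0.132]
tool_rot: [-0.0, 0.816, 0.578, -0.0]
contact_force: [0.2, 0.3, 0.7]
grip_width: 0.0853
shift [0.138 0.076 0.067] z [-0.001 -0.    -1.   ] tilt [-0.005  0.003  0.   ] yawcur -19.38 turnz -0.064
321.58251799637964 183.66532765377173
[318.76002295 228.82400574]
```

View pics/w5.png

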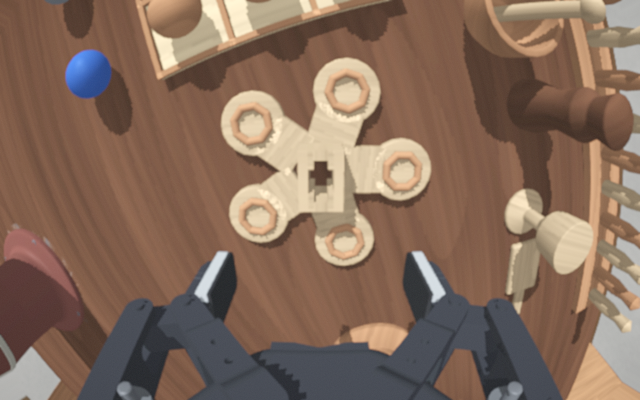

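```bash
python3 - <<'E'
from h import *
c=shot('wrist'); crop(c,321,183,45,45,16,'w5c')
E
```

View pics/w5c.png

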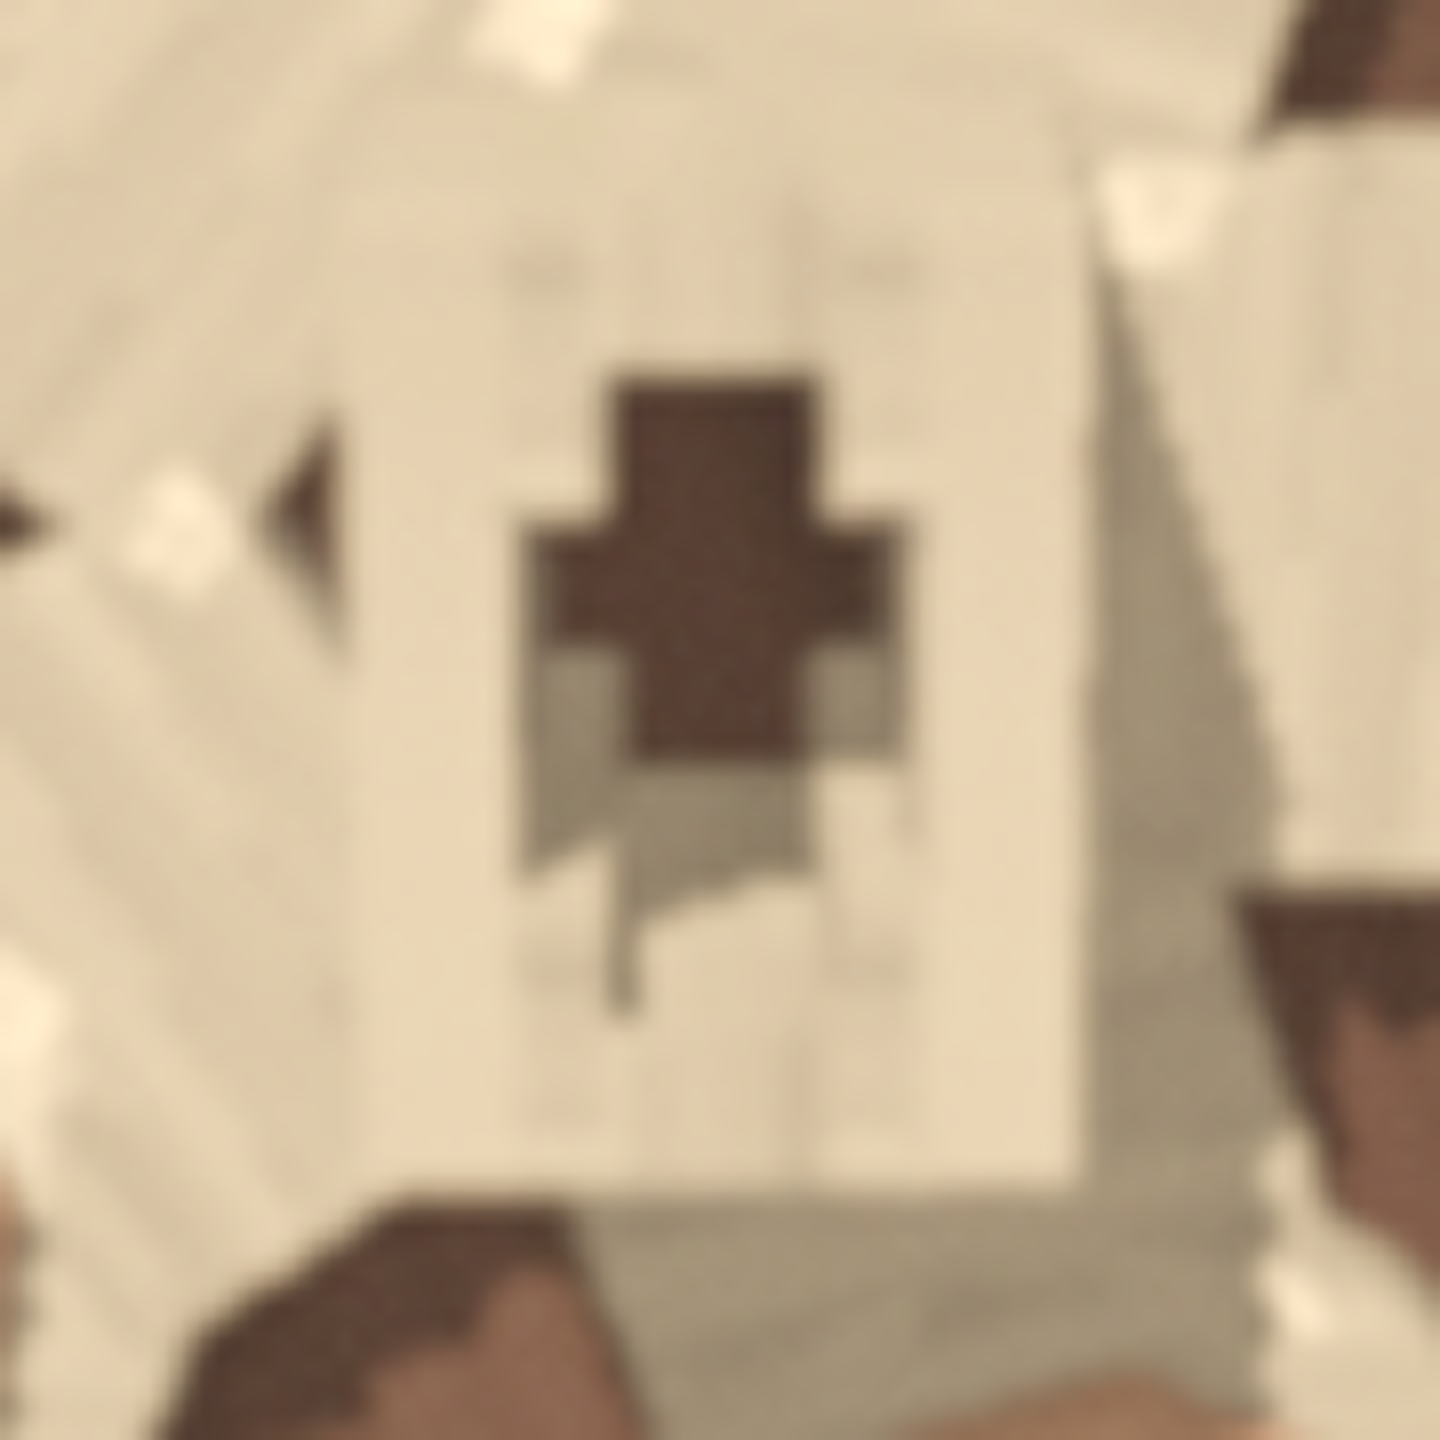

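```bash
python3 - <<'E'
from h import *
c=shot('wrist'); T=toolT()
P=quad(c,276,138,16,[(605,378),(825,378),(820,1012),(605,1012)],.05)
b=onz(c,276+720/16-.5,138+1195/16-.5,.05); print('boss end',b); print('centre from boss end',b[:2]+0.028*np.array([np.cos(np.radians(71)),np.sin(np.radians(71))]))
E
```

```text
len 0.0362 w 0.0118 0.012 c [0.5398 0.0205] ang 70.6 [np.float64(70.4), np.float64(70.7)]
boss end [ 0.5305075  -0.00716448  0.05      ]
centre from boss end [0.53962341 0.01931004]
```

```bash
python3 - <<'E'
from h import *
plan([.5399,.0192,.017],np.radians(-19.3))
E
```

```text
shift [0.159 0.053 3.851] z [ 0. -0. -1.] tilt [ 0.005 -0.001  0.   ] yawcur -19.28 turnz 0.004
```

```bash
python3 -m crank '0 .16 .05 .8 0 0 0;0 0 0 .9 0 0 0;0 0 0 .9 0 0 0;0 0 0 .7 0 0 0;0 0 0 .55 0 0 0'; python3 -m crank '0 0 0 0 0 0 0;120 0 0 0 0 0 0;120 0 0 0 0 0 0;120 0 0 0 0 0 0;120 0 0 0 0 0 0' 60; python3 -m crank '160 0 0 0 0 0 0;200 0 0 0 0 0 0;255 0 0 0 0 0 0;255 0 0 0 0 0 0;255 0 0 0 0 0 0' 60
```

```text
time: 5.4
position: [0.5385, 0.0199, 0.0147]
tool_rot: [-0.001, 0.815, 0.579, -0.001]
contact_force: [-0.4, -0.9, 0.3]
grip_width: 0.0857
time: 5.82
position: [0.541, 0.0198, 0.0186]
tool_rot: [0.001, 0.815, 0.58, 0.001]
contact_force: [-0.2, -0.5, 0.4]
grip_width: 0.0453
time: 6.23
position: [0.5395, 0.02, 0.0168]
tool_rot: [-0.0, 0.815, 0.58, 0.0]
contact_force: [0.8, -0.2, 0.3]
grip_width: 0.0002
```

```bash
python3 - <<'E'
from h import *
c=shot('wrist','w6'); c=shot('top'); crop(c,325,205,135,75,3,'topc6'); c=shot('side','side6');print(observe()['grip_width'])
E
```

```text
-8.62155016503648e-05
```

View pics/w6.png

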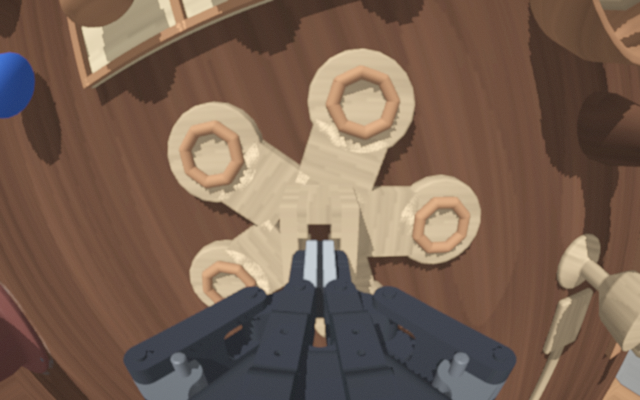

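View pics/topc6.png

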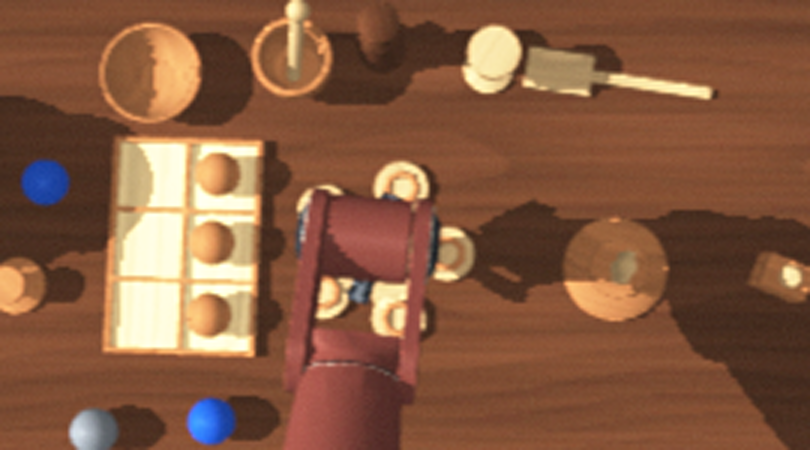

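View pics/side6.png

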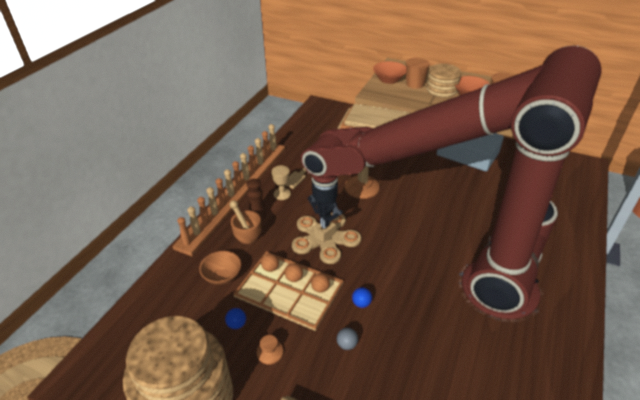

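```bash
python3 - <<'E'
from h import *
c=shot('wrist'); T=toolT(); print(T[:3,3])
for d in [-.028,-.019,0,.019,.028]:
    p=np.array([.5398+d*np.cos(np.radians(70.7)),.0195+d*np.sin(np.radians(70.7)),.05]); print(d,proj(c,p).round(1))
print(proj(c,T[:3,3]),proj(c,T[:3,3]+[0,0,.019]),proj(c,T[:3,3]+[0,0,.033]))
crop(c,320,230,70,60,8,'w6c')
E
```

```text
[0.53944215 0.01996114 0.01662058]
-0.028 [319.4 297.3]
-0.019 [319.4 284.9]
0 [319.5 256.3]
0.019 [319.7 224.2]
0.028 [319.7 207.8]
[318.76023157 228.80762089] [318.69253627 243.08679373] [318.63454729 255.44494683]
```

View pics/w6c.png

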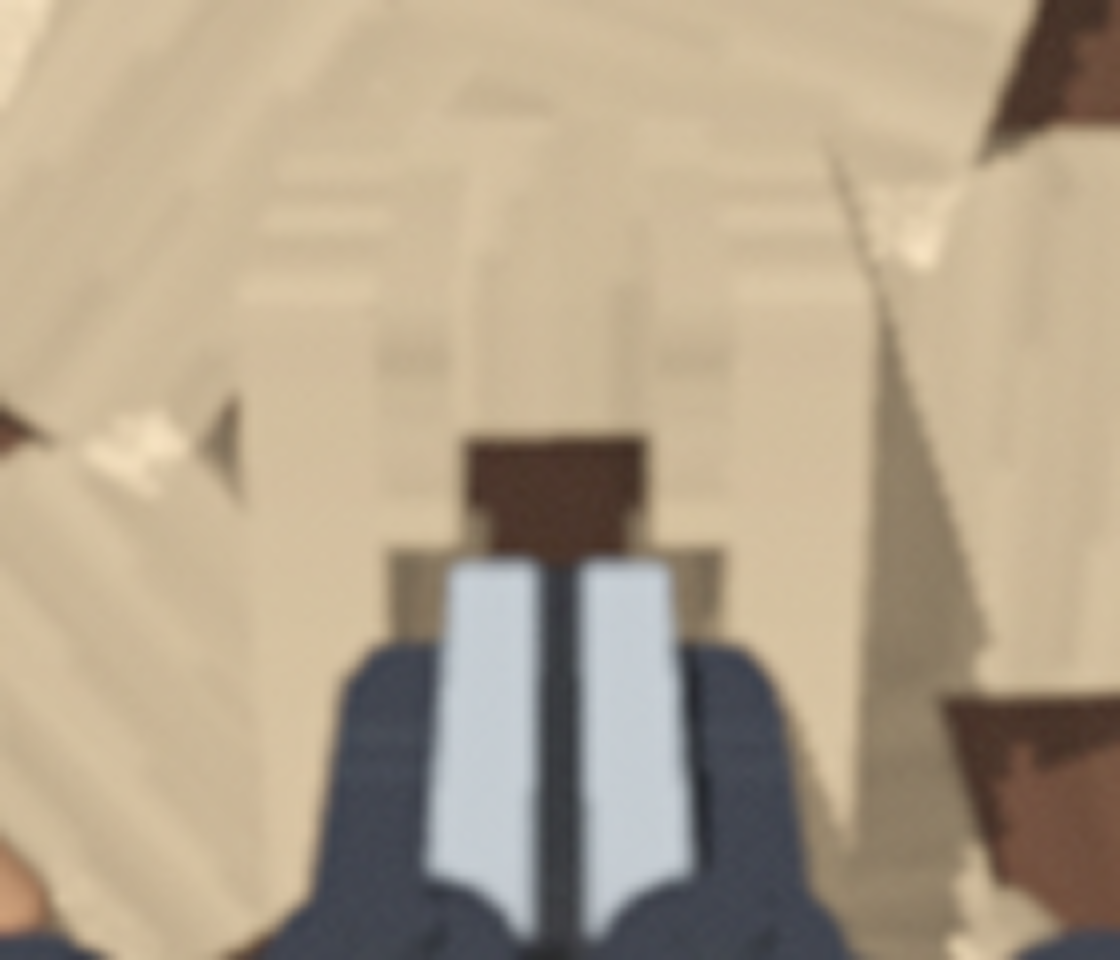

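```bash
python3 - <<'E'
from h import *
c=shot('wrist'); T=toolT()
for x in (0,.011):
  for z in (0,-.013,-.019,-.03,-.033,-.04):
    print(x,z,'shut',proj(c,T[:3,3]+T[:3,:3]@[x,0.0075,z]).round(1),'open',proj(c,T[:3,3]+T[:3,:3]@[x,0.0425,z]).round(1))
print(observe())
E
```

```text
0 0 shut [330.7 228.8] open [385.2 228.3]
0 -0.013 shut [331.4 238.3] open [389.3 237.6]
0 -0.019 shut [331.8 243.1] open [391.3 242.3]
0 -0.03 shut [332.5 252.7] open [395.4 251.5]
0 -0.033 shut [332.7 255.4] open [396.6 254.2]
0 -0.04 shut [333.2 262.3] open [399.4 260.9]
0.011 0 shut [330.9 212.8] open [386.6 212.5]
0.011 -0.013 shut [331.7 221.5] open [390.9 221. ]
0.011 -0.019 shut [332.1 225.9] open [393.1 225.3]
0.011 -0.03 shut [332.9 234.7] open [397.5 233.9]
0.011 -0.033 shut [333.1 237.3] open [398.7 236.4]
0.011 -0.04 shut [333.7 243.7] open [401.8 242.6]
{'time': 6.4833, 'joint_positions': array([-1.00927368e-01,  3.77629552e-02,  1.95069204e+00,  2.01221428e-05,
        1.15331176e+00,  2.33497573e-01]), 'qd': array([-0.0015462 ,  0.00224216,  0.0001603 , -0.00103623, -0.00030995,
       -0.00061341]), 'joint_efforts': array([ 1.69729588e-03, -3.38043129e+01, -3.21294737e+01,  6.98367955e-06,
        1.24510705e-03,  3.61783145e-05]), 'position': array([0.53945527, 0.01995388, 0.01663372]), 'tool_rot': array([-6.42605955e-05,  8.14933654e-01,  5.79554252e-01, -5.94373945e-05]), 'contact_force': array([0.90100781, 0.08766653, 0.26469303]), 'moment': array([0.00531035, 0.00658429, 0.03699663]), 'grip_width': 4.2040082867019545e-05}
```

```bash
python3 - <<'E'
from h import *
c=shot('side'); T=toolT(); p=T[:3,3]
print(proj(c,p),proj(c,p+[0,0,.036]),proj(c,[.5398,.0195,.05]))
crop(c,325,215,45,35,8,'s6c')
E
```

```text
[324.30106574 233.19866274] [324.28898538 224.98758799] [324.24927433 225.47872672]
```

View pics/s6c.png

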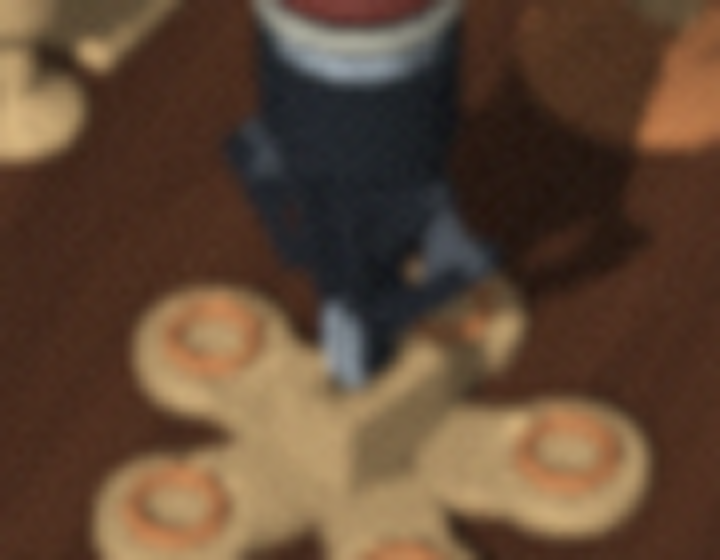

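```bash
python3 -m crank '255 0 0 -.9 0 0 0;200 0 0 0 0 0 0;100 0 0 0 0 0 0;0 0 0 0 0 0 0;0 0 0 0 0 0 0';python3 -m crank '0 0 0 0 0 0 0;0 0 0 0 0 0 0;0 0 0 0 0 0 0'
python3 - <<'E'
from h import *
c=shot('side'); T=toolT(); p=T[:3,3]
print(p,proj(c,p))
crop(c,325,205,45,45,8,'s7c')
for y in (-.0425,.0425):
  for z in (0,-.013,-.03,-.045,-.05): print(y,z,((proj(c,p+T[:3,:3]@[0,y,z])-[280,160])*8).round(0))
E
```

```text
time: 6.95
position: [0.5388, 0.02, 0.0428]
tool_rot: [-0.0, 0.815, 0.58, -0.001]
contact_force: [-0.6, 0.1, -0.9]
grip_width: 0.0485
time: 7.2
position: [0.5391, 0.02, 0.0431]
tool_rot: [-0.0, 0.815, 0.58, -0.0]
contact_force: [0.5, -0.1, -0.7]
grip_width: 0.0832
[0.53919775 0.01996289 0.04321408] [324.36731337 227.19128623]
-0.0425 0 [435. 590.]
-0.0425 -0.013 [436. 566.]
-0.0425 -0.03 [436. 534.]
-0.0425 -0.045 [437. 506.]
-0.0425 -0.05 [437. 496.]
0.0425 0 [277. 486.]
0.0425 -0.013 [276. 462.]
0.0425 -0.03 [276. 431.]
0.0425 -0.045 [275. 402.]
0.0425 -0.05 [275. 393.]
```

View pics/s7c.png

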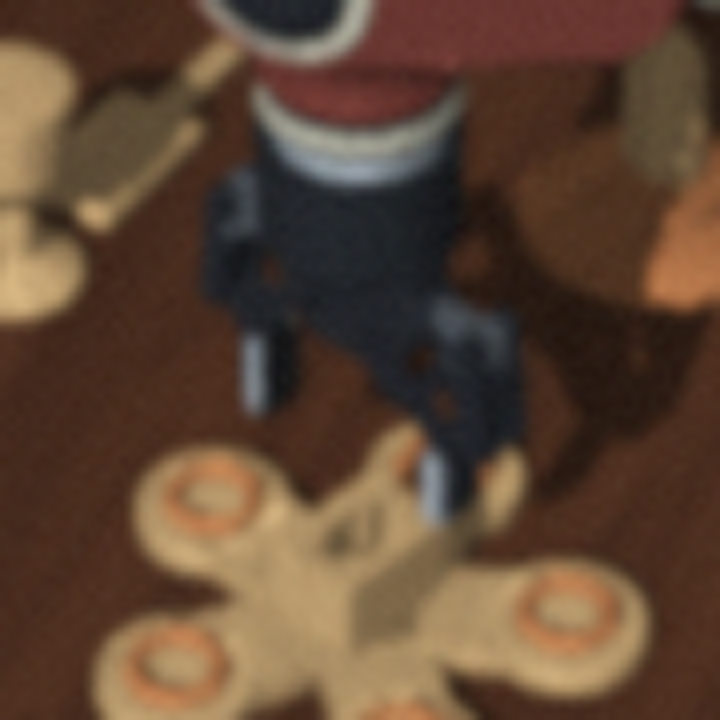

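```bash
python3 -m crank '0 0 0 .6 0 0 0;0 0 0 .6 0 0 0;0 0 0 .3 0 0 0;0 0 0 .2 0 0 0;0 0 0 0 0 0 0'
python3 - <<'E'
from h import *
c=shot('side'); T=toolT(); p=T[:3,3]
crop(c,325,215,45,35,8,'s8c'); print(p, observe()['contact_force'])
c=shot('wrist'); crop(c,320,240,160,120,2.5,'w8c')
E
```

```text
time: 7.67
position: [0.5382, 0.0201, -0.0089]
tool_rot: [-0.001, 0.815, 0.58, -0.001]
contact_force: [-0.2, 0.4, 0.1]
grip_width: 0.0856
[ 0.53908385  0.01998414 -0.00779215] [-0.38461517 -0.11856296  0.37959484]
```

View pics/s8c.png

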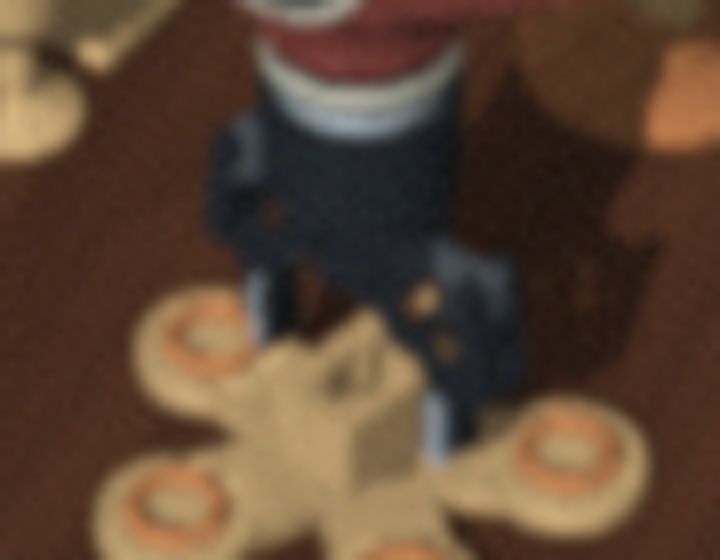

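View pics/w8c.png

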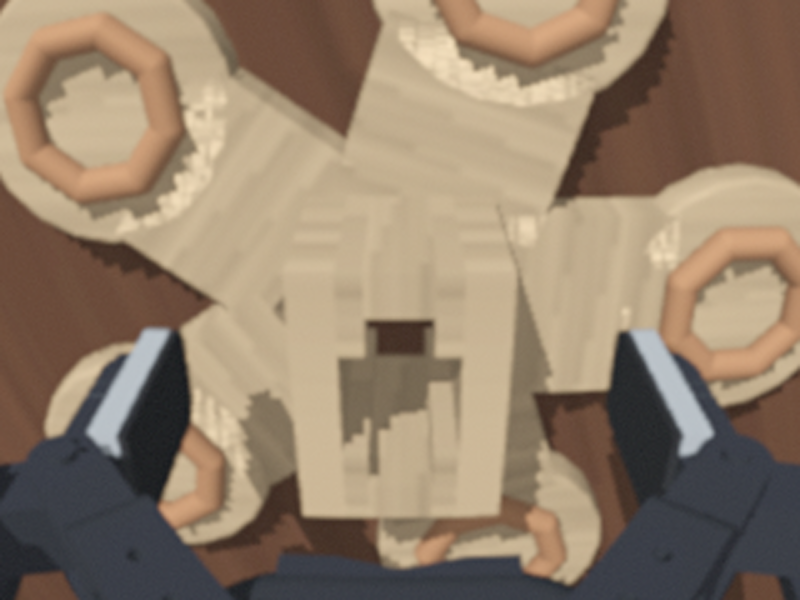

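```bash
python3 -m crank '0 0 0 .22 0 0 0;90 0 0 0 0 0 0;110 0 0 0 0 0 0;130 0 0 0 0 0 0;140 0 0 0 0 0 0' 40
python3 -m crank '150 0 0 0 0 0 0;180 0 0 0 0 0 0;180 0 0 0 0 0 0' 40
python3 - <<'E'
from h import *
c=shot('side'); T=toolT(); p=T[:3,3]
crop(c,325,215,45,35,8,'s9c'); s=observe(); print(p, s['contact_force'],s['grip_width'])
c=shot('wrist'); crop(c,320,240,160,120,2.5,'w9c')
E
```

```text
time: 8.18
position: [0.5395, 0.02, -0.0135]
tool_rot: [-0.0, 0.815, 0.58, -0.0]
contact_force: [-1.9, -0.7, 25.5]
grip_width: 0.0397
time: 8.43
position: [0.5397, 0.02, -0.0134]
tool_rot: [0.0, 0.815, 0.58, 0.0]
contact_force: [-2.2, 0.4, 3.3]
grip_width: 0.0395
[ 0.5397407   0.01997955 -0.01339472] [-2.43923931 -0.06593571  3.67769778] 0.039418013408897785
```

View pics/s9c.png

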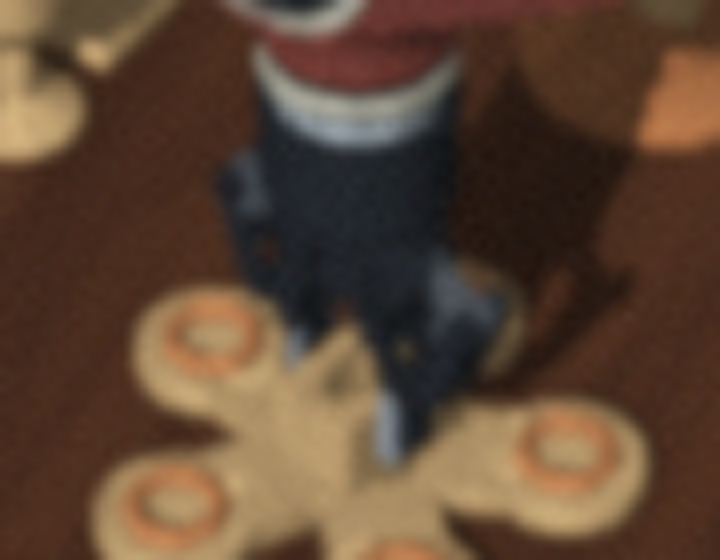

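View pics/w9c.png

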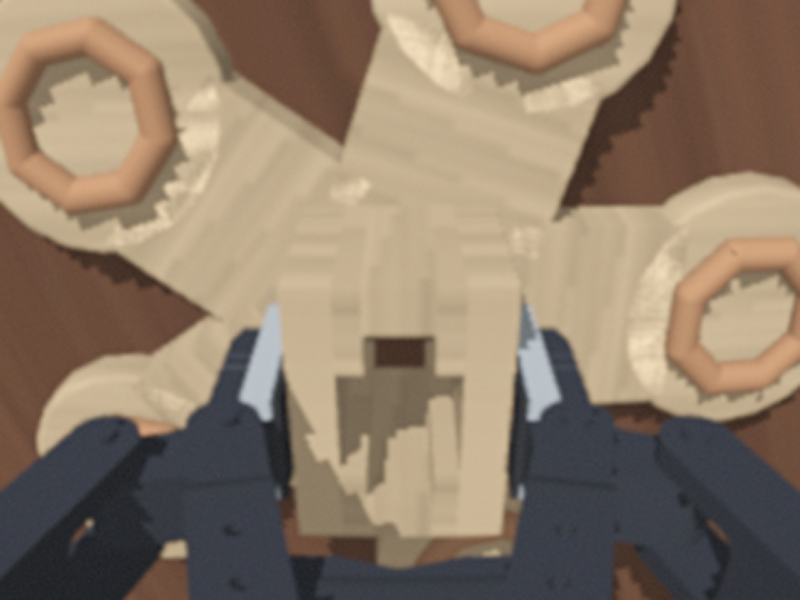

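```bash
python3 -m crank '200 0 0 0 0 0 0;200 0 0 -.4 0 0 0;200 0 0 -.8 0 0 0;200 0 0 -.9 0 0 0;200 0 0 -.9 0 0 0' 80;  python3 -m crank '200 0 0 -.9 0 0 0;200 0 0 -.3 0 0 0;200 0 0 0 0 0 0;200 0 0 0 0 0 0' 80
python3 - <<'E'
from h import *
c=shot('side','s10');  T=toolT(); print(T[:3,3]); 
plan([.520,-.262,.115],np.radians(-105))
E
```

```text
time: 8.95
position: [0.5376, 0.0201, 0.0751]
tool_rot: [-0.001, 0.815, 0.58, -0.002]
contact_force: [0.9, -0.2, -4.0]
grip_width: 0.039
time: 9.28
position: [0.5387, 0.02, 0.1109]
tool_rot: [-0.0, 0.815, 0.58, -0.001]
contact_force: [-0.0, 1.5, -4.8]
grip_width: 0.0391
[0.53788066 0.02007487 0.109653  ]
shift [-9.077  2.523 -0.179] z [-0.004  0.    -1.   ] tilt [-0.035  0.009  0.   ] yawcur -19.17 turnz 14.306
```

View pics/s10.png

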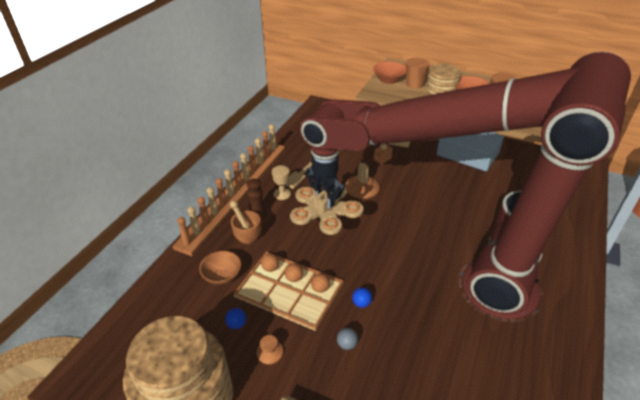

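```bash
for i in 1; do :; done; python3 -m crank '200 0 0 -.4 0 0 .8;200 0 0 -.2 0 0 1;200 0 0 0 0 0 1;200 0 0 0 0 0 1;200 0 0 0 0 0 1'; python3 -m crank '200 0 0 0 0 0 1;200 0 0 0 0 0 1;200 0 0 0 0 0 1;200 0 0 0 0 0 1;200 0 0 0 0 0 1'; python3 -m crank '200 0 0 0 0 0 1;200 0 0 0 0 0 1;200 0 0 0 0 0 1;200 0 0 0 0 0 1;200 0 0 0 0 0 .5'
python3 - <<'E'
from h import *
plan([.520,-.262,.125],np.radians(-105)); print(observe()['joint_positions'].round(2),observe()['grip_width'])
E
```

```text
time: 9.75
position: [0.5376, 0.0201, 0.1268]
tool_rot: [-0.001, 0.934, 0.356, -0.002]
contact_force: [-0.3, -0.4, -5.5]
grip_width: 0.0389
time: 10.17
position: [0.5375, 0.0201, 0.1265]
tool_rot: [-0.001, 0.995, 0.102, -0.003]
contact_force: [0.7, -0.6, -4.8]
grip_width: 0.039
time: 10.58
position: [0.5375, 0.0201, 0.1265]
tool_rot: [0.0, 0.991, -0.132, -0.003]
contact_force: [-0.3, 0.2, -4.7]
grip_width: 0.0389
shift [1.906 9.227 0.048] z [-0.006  0.001 -1.   ] tilt [ 0.009  0.055 -0.   ] yawcur -105.21 turnz -0.036
[-0.1  -0.1   1.88 -0.    1.36  1.74] 0.038879948374362996
```

```bash
python3 -m crank '200 .1 .5 0 0 0 0;200 .19 .95 0 0 0 0;200 .2 .95 0 0 0 0;200 .2 .95 0 0 0 0;200 .2 .95 0 0 0 0'; python3 -m crank '200 .2 .95 0 0 0 0;200 .2 .95 0 0 0 0;200 .2 .95 0 0 0 0;200 .2 .95 0 0 0 0;200 .15 .6 0 0 0 0'; python3 -m crank '200 .07 .5 0 0 0 0;200 0 0 0 0 0 0;200 0 0 0 0 0 0;200 0 0 0 0 0 0;200 0 0 0 0 0 0'
python3 - <<'E'
from h import *
plan([.520,-.262,.110],np.radians(-105)); print(observe()['grip_width'])
c=shot('side'); u,v=proj(c,[.52,-.262,.1]); crop(c,u,v,45,40,8,'s11c')
E
```

```text
time: 11.0
position: [0.5299, -0.1121, 0.1266]
tool_rot: [-0.001, 0.992, -0.13, -0.003]
contact_force: [0.3, -0.3, -4.6]
grip_width: 0.0388
time: 11.42
position: [0.5233, -0.2482, 0.1265]
tool_rot: [-0.001, 0.991, -0.131, -0.003]
contact_force: [0.5, -0.3, -4.3]
grip_width: 0.0392
time: 11.83
position: [0.5234, -0.2602, 0.1293]
tool_rot: [-0.0, 0.992, -0.13, -0.001]
contact_force: [-0.4, -0.3, -5.1]
grip_width: 0.039
shift [-0.094  0.088  0.644] z [-0.001  0.001 -1.   ] tilt [-0.008  0.013  0.   ] yawcur -104.89 turnz 0.018
0.03900887235679614
```

View pics/s11c.png

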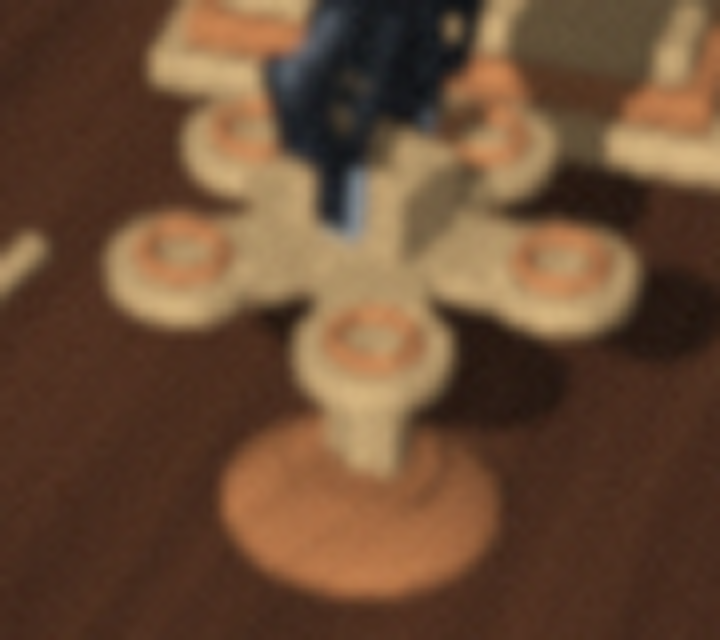

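```bash
python3 -m crank '200 -.09 .08 0 0 0 0;200 0 0 .4 0 0 0;200 0 0 .5 0 0 0;200 0 0 .3 0 0 0;200 0 0 0 0 0 0'; python3 -m crank '200 0 0 0 0 0 0;200 0 0 0 0 0 0;200 0 0 0 0 0 0'
python3 - <<'E'
from h import *
plan([.5203,-.2624,.0916],np.radians(-105)); print(observe()['grip_width'],observe()['contact_force'],toolT()[:3,3])
c=shot('wrist','w11'); 
E
```

```text
time: 12.3
position: [0.5183, -0.2615, 0.0903]
tool_rot: [-0.001, 0.992, -0.13, -0.003]
contact_force: [-0.8, 0.8, -6.0]
grip_width: 0.0388
time: 12.55
position: [0.5211, -0.2635, 0.0951]
tool_rot: [0.0, 0.991, -0.13, 0.001]
contact_force: [0.6, -0.0, -4.3]
grip_width: 0.0383
shift [-0.034 -0.029  0.117] z [ 0.001 -0.001 -1.   ] tilt [ 0.006 -0.016  0.   ] yawcur -104.96 turnz 0.007
0.03828109730546177 [ 0.60266846 -0.04060541 -4.34652995] [ 0.52105148 -0.26351107  0.09509743]
```

View pics/w11.png

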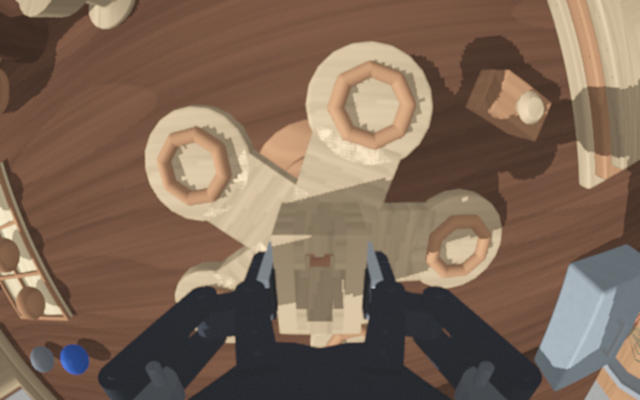

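```bash
python3 -m crank '200 -.03 -.03 .1 0 0 0;200 0 0 .2 0 0 0;200 0 0 .2 0 0 0;200 0 0 .2 0 0 0;200 0 0 0 0 0 0'; python3 -m crank '200 0 0 0 0 0 0'
```

```text
time: 13.02
position: [0.5198, -0.2618, 0.0715]
tool_rot: [-0.0, 0.991, -0.13, 0.0]
contact_force: [3.3, -1.2, -6.0]
grip_width: 0.039
time: 13.1
position: [0.5198, -0.2619, 0.0723]
tool_rot: [-0.0, 0.991, -0.13, 0.0]
contact_force: [2.0, -0.9, -6.4]
grip_width: 0.0386
```

```bash
python3 -m crank '200 0 0 .3 0 0 0;200 0 0 .3 0 0 0;200 0 0 .3 0 0 0;200 0 0 .3 0 0 0;200 0 0 0 0 0 0'; python3 -m crank '200 0 0 .2 0 0 0;200 0 0 .2 0 0 0;200 0 0 .1 0 0 0;200 0 0 0 0 0 0'
```

```text
time: 13.52
position: [0.5199, -0.2619, 0.0349]
tool_rot: [-0.0, 0.991, -0.13, 0.0]
contact_force: [4.9, -1.1, -9.7]
grip_width: 0.039
time: 13.85
position: [0.5199, -0.262, 0.0211]
tool_rot: [-0.0, 0.991, -0.13, 0.0]
contact_force: [6.3, -1.8, -8.9]
grip_width: 0.039
```

```bash
python3 -m crank '200 0 0 .1 0 0 0;200 0 0 .1 0 0 0;200 0 0 0 0 0 0;200 0 0 0 0 0 0'; python3 - <<'E'
from h import *
c=shot('side'); u,v=proj(c,[.52,-.262,.05]); crop(c,u,v,45,40,8,'s12c'); print(observe()['position'],observe()['contact_force'])
E
```

```text
time: 14.18
position: [0.5199, -0.2622, 0.0168]
tool_rot: [0.0, 0.991, -0.13, 0.0]
contact_force: [-1.3, -0.3, 1.8]
grip_width: 0.0388
[ 0.51990173 -0.26217408  0.01678199] [-0.80094089  0.69494706  1.70506237]
```

View pics/s12c.png

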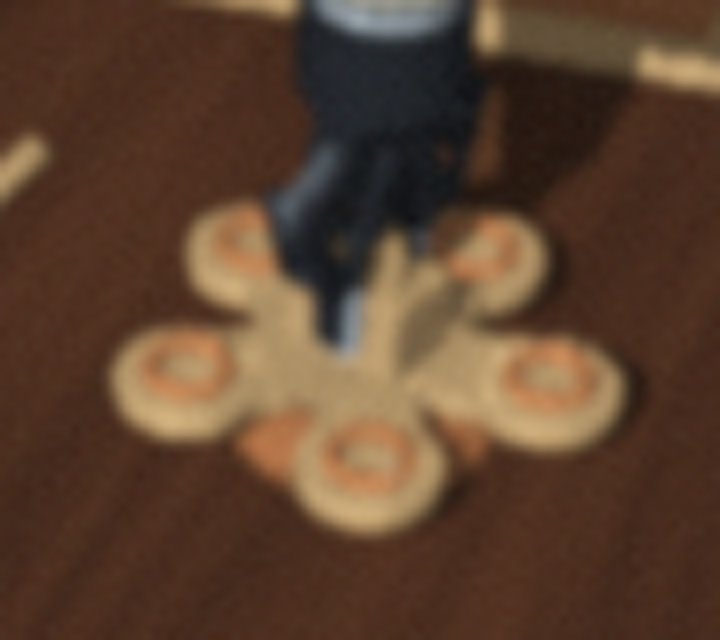

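```bash
python3 -m crank '200 0 0 .1 0 0 0;200 0 0 0 0 0 0;200 0 0 0 0 0 0'; python3 -m crank '120 0 0 0 0 0 0;60 0 0 0 0 0 0;0 0 0 0 0 0 0;0 0 0 0 0 0 0;0 0 0 0 0 0 0';  python3 -m crank '0 0 0 -.4 0 0 0;0 0 0 -.9 0 0 0;0 0 0 -1 0 0 0;0 0 0 -1 0 0 0;0 0 0 -1 0 0 0';  python3 -m crank '0 0 0 -.5 0 0 0;0 0 0 0 0 0 0;0 0 0 0 0 0 0'
python3 - <<'E'
from h import *
c=shot('wrist','w13'); print(c['T'].round(3))
u,v=proj(c,[.52,-.262,.08]); crop(c,u,v,60,60,8,'w13c'); print(u,v)
for i,a in enumerate((90,162,234,306,18)): 
    t=np.radians(a-15); print(proj(c,[.52+.082*np.cos(t),-.262+.082*np.sin(t),.048]).round(1))
c=shot('side'); u,v=proj(c,[.52,-.262,.05]); crop(c,u,v,45,40,8,'s13c')
E
```

```text
time: 14.48
position: [0.5198, -0.2622, 0.0167]
tool_rot: [-0.0, 0.992, -0.13, -0.001]
contact_force: [-9.5, 5.6, 17.7]
grip_width: 0.0385
time: 14.9
position: [0.5194, -0.2619, 0.0126]
tool_rot: [-0.0, 0.991, -0.13, -0.0]
contact_force: [-0.1, 0.1, -0.7]
grip_width: 0.0854
time: 15.32
position: [0.5196, -0.2619, 0.1442]
tool_rot: [0.0, 0.991, -0.13, 0.0]
contact_force: [1.0, -0.2, 0.1]
grip_width: 0.0852
time: 15.57
position: [0.5204, -0.2624, 0.1588]
tool_rot: [0.001, 0.991, -0.13, 0.001]
contact_force: [-0.5, 0.1, -1.1]
grip_width: 0.0851
[[ 0.966 -0.258  0.002  0.52 ]
 [-0.258 -0.966 -0.002 -0.262]
 [ 0.003  0.001 -1.     0.159]
 [ 0.     0.     0.     1.   ]]
319.60630425836405 189.95254787942918
[236.8 179.8]
[295.6 250.2]
[383.5 224.5]
[389.8 131.1]
[292.   98.2]
```

View pics/w13.png

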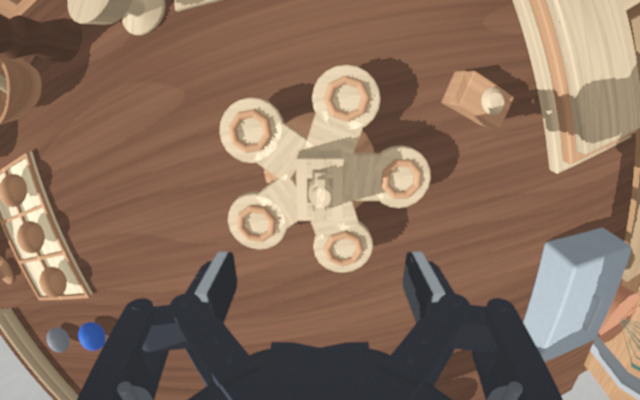

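View pics/w13c.png

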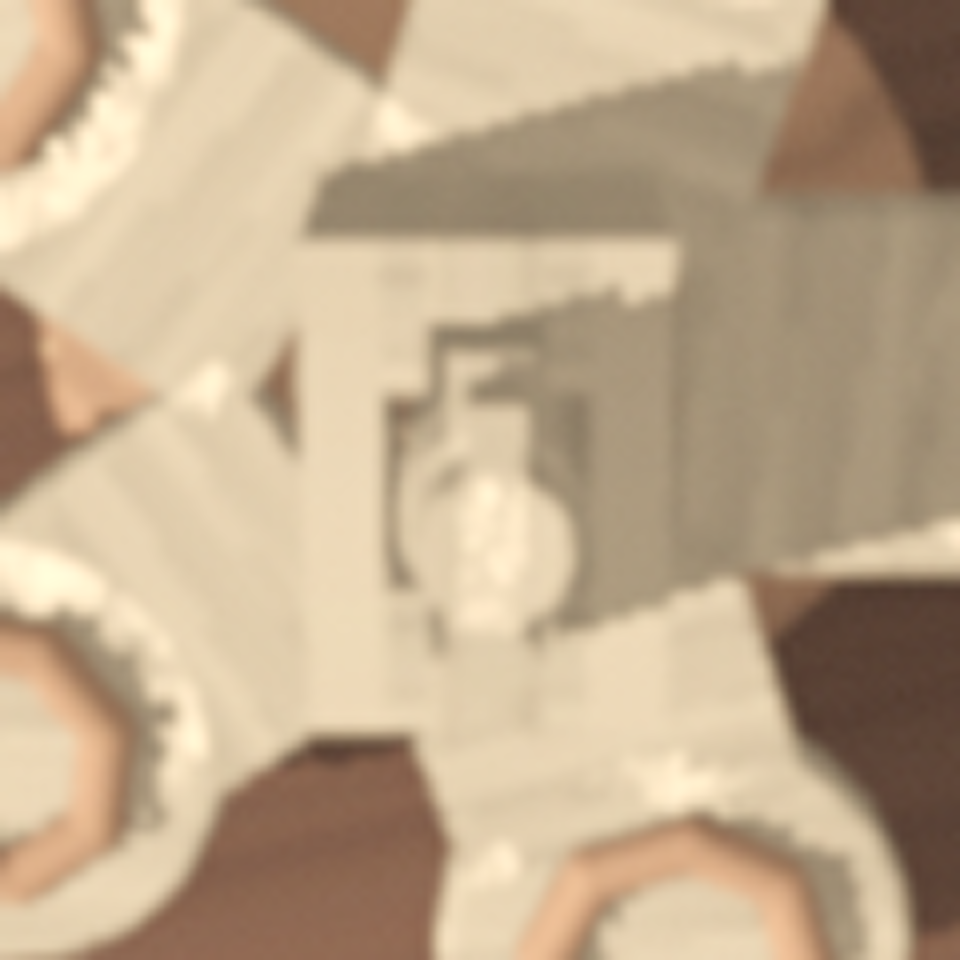

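View pics/s13c.png

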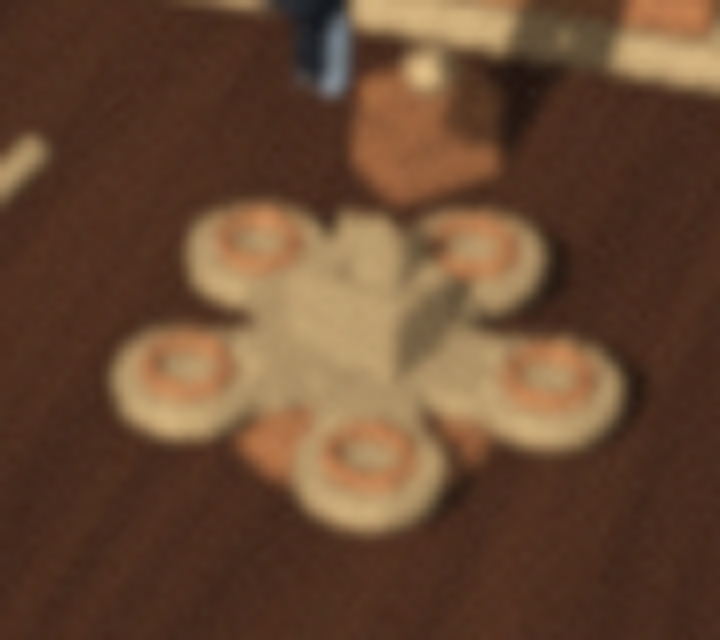

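```bash
python3 - <<'E'
from h import *
c=shot('wrist')
P=np.array([onz(c,x,y,.048) for x,y in [(348,97),(403,177),(343,246),(258,220),(250,129)]]); print(P.mean(0))
C=P.mean(0)
for p in P: print(p.round(4),np.degrees(np.arctan2(*(p-C)[1::-1])).round(1),np.linalg.norm((p-C)[:2]).round(4))
for i,a in enumerate((90,162,234,306,18)): 
    t=np.radians(a+165); w=[.5205+.082*np.cos(t),-.2625+.082*np.sin(t),.048]; print(i,np.round(w,4),np.degrees(t)%360-360,proj(c,w).round(1))
E
```

```text
[ 0.52173986 -0.26252835  0.048     ]
[ 0.5879 -0.3059  0.048 ] -33.2 0.0791
[ 0.5008 -0.3404  0.048 ] -105.1 0.0807
[ 0.4428 -0.266   0.048 ] -177.5 0.079
[ 0.4937 -0.1894  0.048 ] 111.0 0.0783
[ 0.5835 -0.211   0.048 ] 39.9 0.0804
0 [ 0.4993 -0.3417  0.048 ] -104.99999999999997 [404.5 178.1]
1 [ 0.5893 -0.3072  0.048 ] -33.0 [349.   95.3]
2 [ 0.5842 -0.2109  0.048 ] -321.0 [249.7 128.3]
3 [ 0.4911 -0.1859  0.048 ] -249.0 [255.7 223. ]
4 [ 0.4386 -0.2668  0.048 ] -177.0 [344.7 249.1]
```

```bash
python3 - <<'E'
from h import *
c=shot('top','top14'); c=shot('side','side14')
E
```

```text
(no output)
```

View pics/top14.png

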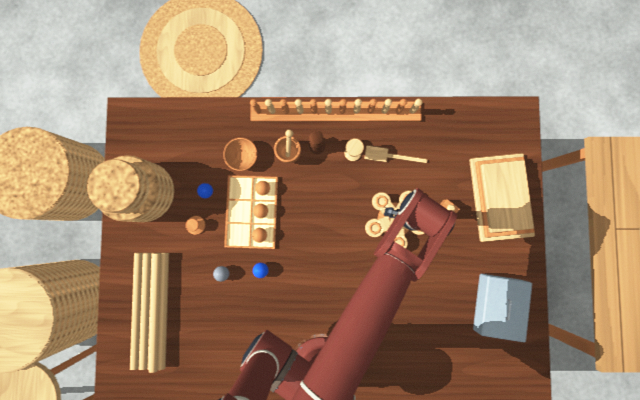

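View pics/side14.png

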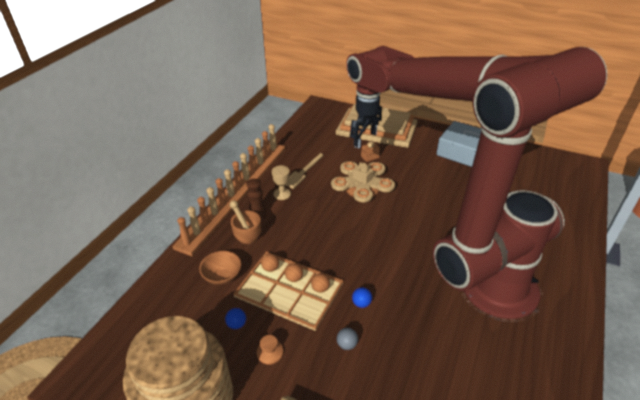

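```bash
python3 -m crank '0 0 0 -.3 0 0 -.9;0 0 0 -.3 0 0 -.9;0 0 0 0 0 0 -.75;0 0 0 0 0 0 0;0 0 0 0 0 0 0' 
python3 - <<'E'
from h import *
plan([.475,.213,.17],np.radians(-90))
c=shot('wrist'); c['T']
for (x,y) in [(478,98)]: print(onz(c,x,y,.05))
E
```

```text
time: 16.23
position: [0.5193, -0.2617, 0.1739]
tool_rot: [-0.001, 1.0, 0.002, -0.001]
contact_force: [0.3, 0.6, 0.3]
grip_width: 0.0854
shift [ -1.415 -15.829   0.151] z [-0.002  0.001 -1.   ] tilt [-0.01   0.015  0.   ] yawcur -89.78 turnz 0.037
[ 0.60559675 -0.42589146  0.05      ]
```

```bash
python3 -m crank '0 -.09 -1 0 0 0 0;0 -.09 -1 0 0 0 0;0 -.09 -1 0 0 0 0;0 -.09 -1 0 0 0 0;0 -.09 -1 0 0 0 0';python3 -m crank '0 -.09 -1 0 0 0 0;0 -.09 -1 0 0 0 0;0 -.09 -1 0 0 0 0;0 -.09 -1 0 0 0 0;0 -.09 -1 0 0 0 0';python3 -m crank '0 -.09 -1 0 0 0 0;0 -.09 -1 0 0 0 0;0 -.09 -1 0 0 0 0;0 -.09 -1 0 0 0 0;0 -.09 -1 0 0 0 0';python3 -m crank '0 -.09 -.8 0 0 0 0;0 0 0 0 0 0 0;0 0 0 0 0 0 0;0 0 0 0 0 0 0'
cat >> h.py <<'E'
def balls(c,z=.032,rmin=10):
    hsv=cv2.cvtColor(c['image'],cv2.COLOR_RGB2HSV); return hsv
E
python3 - <<'E'
from h import *
c=shot('wrist','w15'); print(c['T'].round(3))
for p in [(.632,.208),(.547,.214),(.462,.213)]: print(proj(c,[*p,.032]).round(1))
hsv=cv2.cvtColor(c['image'],cv2.COLOR_RGB2HSV)
u,v=proj(c,[.547,.214,.032]).astype(int); print(hsv[v,u],hsv[v,u+35])
E
```

```text
time: 16.7
position: [0.5046, -0.1107, 0.1742]
tool_rot: [-0.0, 1.0, 0.002, -0.001]
contact_force: [-0.1, -0.4, 0.2]
grip_width: 0.0856
time: 17.12
position: [0.4902, 0.0392, 0.1744]
tool_rot: [-0.0, 1.0, 0.002, -0.001]
contact_force: [-0.5, 0.8, 0.1]
grip_width: 0.0854
time: 17.53
position: [0.4758, 0.1891, 0.1744]
tool_rot: [0.0, 1.0, 0.002, -0.001]
contact_force: [1.1, 1.4, 0.2]
grip_width: 0.0854
time: 17.87
position: [0.4735, 0.2112, 0.1745]
tool_rot: [0.0, 1.0, 0.003, -0.0]
contact_force: [0.1, 0.4, -0.5]
grip_width: 0.0853
[[ 1.     0.005 -0.001  0.473]
 [ 0.005 -1.    -0.001  0.211]
 [-0.001  0.001 -1.     0.174]
 [ 0.     0.     0.     1.   ]]
[323.8  19.5]
[317.4 100.8]
[317.9 180.6]
[ 13 106 188] [ 20  63 162]
```

View pics/w15.png

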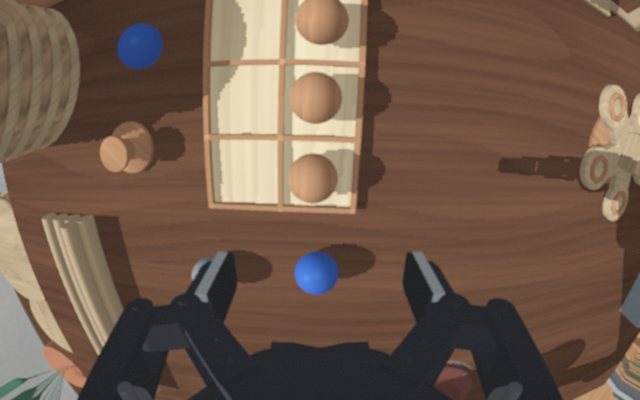

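```bash
cat >> h.py <<'E'
def hough(c,u,v,r,w=45):
    u,v=int(u),int(v); y0,x0=max(0,v-w),max(0,u-w)
    g=cv2.cvtColor(c['image'][y0:v+w,x0:u+w],cv2.COLOR_RGB2GRAY); g=cv2.resize(g,None,fx=4,fy=4,interpolation=cv2.INTER_CUBIC); g=cv2.GaussianBlur(g,(9,9),2)
    q=cv2.HoughCircles(g,cv2.HOUGH_GRADIENT_ALT,1.5,60,param1=120,param2=.6,minRadius=int(r*4*.75),maxRadius=int(r*4*1.3))
    if q is None: return None
    q=q[0]; q=q[:,:3].copy(); q[:,:2]=(q[:,:2]+.5)/4-.5+[x0,y0]; q[:,2]/=4
    return q[np.argsort(np.hypot(q[:,0]-u,q[:,1]-v))]
E
python3 - <<'E'
from h import *
c=shot('wrist')
for u,v in [(322,19),(315.5,98),(313.5,178)]:
    q=hough(c,u,v,24); print(q if q is None else q[:2].round(1)); 
    if q is not None: print(onz(c,q[0][0],q[0][1],.032).round(4))
E
```

```text
None
[[316.1  98.   25.6]]
[0.55   0.2149 0.032 ]
[[311.9 178.   24.7]]
[0.4651 0.2192 0.032 ]
```

```bash
python3 - <<'E'
from h import *
plan([.465,.2178,-.011],np.radians(-90))
E
```

```text
shift [-0.29  -0.24   6.193] z [-0. -0. -1.] tilt [0.004 0.004 0.   ] yawcur -89.76 turnz 0.040
```

```bash
python3 -m crank '0 -.29 -.24 .8 0 0 0;0 0 0 1 0 0 0;0 0 0 1 0 0 0;0 0 0 .7 0 0 0;0 0 0 0 0 0 0'; python3 -m crank '0 0 0 0 0 0 0;0 0 0 0 0 0 0'; python3 - <<'E'
from h import *
c=shot('wrist','w16'); print(c['T'][:3,3])
u,v=proj(c,[.465,.2178,.032]);print(u,v)
q=hough(c,u,v,35,70); print(q)
if q is not None: print(onz(c,q[0][0],q[0][1],.032).round(4))
E
```

```text
time: 18.38
position: [0.4611, 0.2165, 0.0645]
tool_rot: [0.002, 1.0, 0.002, -0.005]
contact_force: [-0.7, -0.3, -1.4]
grip_width: 0.0854
time: 18.55
position: [0.4663, 0.2186, 0.0718]
tool_rot: [-0.0, 1.0, 0.002, 0.001]
contact_force: [0.5, 0.3, 0.0]
grip_width: 0.0853
[0.46631477 0.21861213 0.07178045]
321.0894080203115 207.47606943209036
None
```

View pics/w16.png

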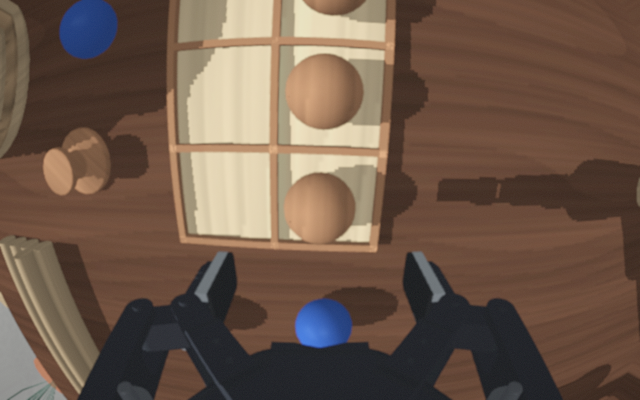

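```bash
python3 -m crank '0 -.04 0 .8 0 0 0;0 0 0 .8 0 0 0;0 0 0 .7 0 0 0;0 0 0 .4 0 0 0;0 0 0 0 0 0 0'; python3 -m crank '40 0 0 0 0 0 0;80 0 0 0 0 0 0;100 0 0 0 0 0 0;110 0 0 0 0 0 0;120 0 0 0 0 0 0' 20; python3 -m crank '120 0 0 0 0 0 0;120 0 0 0 0 0 0' 20
```

```text
time: 19.02
position: [0.4627, 0.2184, -0.0122]
tool_rot: [0.0, 1.0, 0.003, -0.001]
contact_force: [-0.2, -0.2, -0.1]
grip_width: 0.0851
time: 19.43
position: [0.4657, 0.2196, -0.0087]
tool_rot: [-0.001, 1.0, 0.003, 0.002]
contact_force: [-0.0, 1.5, 6.7]
grip_width: 0.0526
time: 19.6
position: [0.4658, 0.2196, -0.0087]
tool_rot: [-0.001, 1.0, 0.003, 0.002]
contact_force: [0.7, 0.7, 5.9]
grip_width: 0.0526
```

```bash
python3 -m crank '150 0 0 0 0 0 0;150 0 0 -.2 0 0 0;150 0 0 -.6 0 0 0;150 0 0 -.9 0 0 0;150 0 0 -1 0 0 0' 35; python3 -m crank '150 0 0 -1 0 0 0;150 0 0 -1 0 0 0;150 0 0 -.3 0 0 0;150 0 0 0 0 0 0;150 0 0 0 0 0 0' 35
python3 - <<'E'
from h import *
plan([.5893,-.3072,.14],np.radians(-123))
c=shot('wrist','w17'); 
E
```

```text
time: 20.02
position: [0.4619, 0.2182, 0.0694]
tool_rot: [0.001, 1.0, 0.003, -0.002]
contact_force: [0.6, 0.3, -0.3]
grip_width: 0.0523
time: 20.43
position: [0.4635, 0.2187, 0.1386]
tool_rot: [0.0, 1.0, 0.003, -0.0]
contact_force: [0.2, -0.7, -0.5]
grip_width: 0.052
shift [ 4.09  17.555 -0.046] z [-0. -0. -1.] tilt [ 0.002  0.002 -0.   ] yawcur -89.66 turnz 5.556
```

View pics/w17.png

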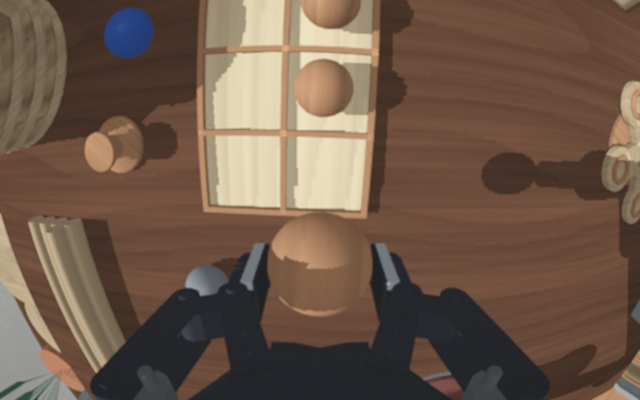

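```bash
python3 -m crank '150 .2 .8 0 0 0 0;150 .23 1 0 0 0 0;150 .23 1 0 0 0 0;150 .23 1 0 0 0 0;150 .23 1 0 0 0 0';python3 -m crank '150 .23 1 0 0 0 0;150 .23 1 0 0 0 0;150 .23 1 0 0 0 0;150 .23 1 0 0 0 0;150 .23 1 0 0 0 0';python3 -m crank '150 .23 1 0 0 0 0;150 .23 1 0 0 0 0;150 .23 1 0 0 0 0;150 .23 1 0 0 0 0;150 .23 1 0 0 0 0';python3 -m crank '150 .23 1 0 0 0 .8;150 .23 .7 0 0 0 1;150 .2 .2 0 0 0 1;150 0 0 0 0 0 1;150 0 0 0 0 0 1';python3 -m crank '150 0 0 0 0 0 .75;150 0 0 0 0 0 0;150 0 0 0 0 0 0'
python3 - <<'E'
from h import *
plan([.5893,-.3072,.07],np.radians(-123))
c=shot('wrist','w18');print(observe()['grip_width']) 
for i,a in enumerate((90,162,234,306,18)): 
    t=np.radians(a+165); w=[.5205+.082*np.cos(t),-.2625+.082*np.sin(t),.048]; print(i,proj(c,w).round(1))
E
```

```text
time: 20.9
position: [0.4965, 0.0737, 0.1359]
tool_rot: [0.0, 1.0, 0.003, -0.003]
contact_force: [0.7, -0.1, -0.5]
grip_width: 0.0516
time: 21.32
position: [0.5319, -0.0758, 0.1357]
tool_rot: [-0.001, 1.0, 0.003, -0.003]
contact_force: [-0.4, -0.7, -1.8]
grip_width: 0.0517
time: 21.73
position: [0.5674, -0.2252, 0.1353]
tool_rot: [-0.001, 1.0, 0.003, -0.003]
contact_force: [1.2, 0.7, -0.7]
grip_width: 0.0518
time: 22.15
position: [0.5845, -0.2829, 0.135]
tool_rot: [-0.001, 0.969, -0.249, -0.003]
contact_force: [0.2, -0.4, -0.4]
grip_width: 0.0522
time: 22.4
position: [0.5849, -0.2822, 0.1362]
tool_rot: [-0.001, 0.959, -0.283, -0.002]
contact_force: [0.8, -0.0, -0.4]
grip_width: 0.0518
shift [0.586 0.62  2.204] z [-0.004  0.002 -1.   ] tilt [ 0.001  0.043 -0.   ] yawcur -122.85 turnz 0.026
0.051889054369801776
0 [418.9 224.2]
1 [341.3 166.6]
2 [257.7 224.4]
3 [292.2 300.7]
4 [380.6 299.8]
```

View pics/w18.png

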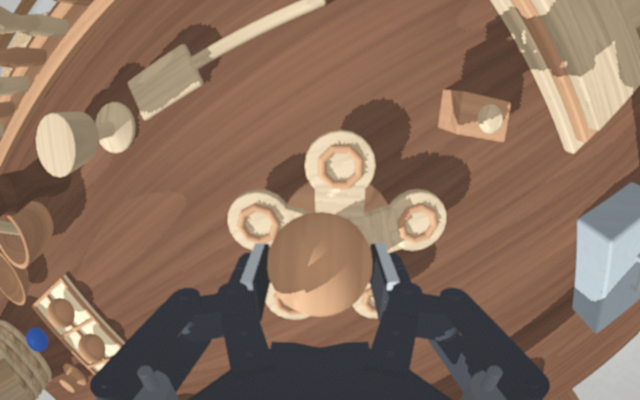

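```bash
python3 -m crank '150 .59 .62 0 0 0 0;150 0 0 0 0 0 0;150 0 0 .7 0 0 0;150 0 0 .8 0 0 0;150 0 0 .7 0 0 0'; python3 -m crank '150 0 0 .5 0 0 0;150 0 0 0 0 0 0;150 0 0 0 0 0 0'
python3 - <<'E'
from h import *
plan([.5893,-.3072,.0303],np.radians(-123)); print(toolT()[:3,3])
c=shot('wrist','w19');print(observe()['grip_width'],observe()['contact_force']) 
c=shot('side'); u,v=proj(c,[.56,-.29,.07]); crop(c,u,v,45,40,8,'s19c')
E
```

```text
time: 22.87
position: [0.5907, -0.3079, 0.0719]
tool_rot: [-0.0, 0.959, -0.283, -0.0]
contact_force: [0.5, -0.8, -0.9]
grip_width: 0.052
time: 23.12
position: [0.5902, -0.3075, 0.0569]
tool_rot: [-0.0, 0.959, -0.283, -0.001]
contact_force: [-0.1, 0.2, 0.2]
grip_width: 0.0519
shift [-0.028  0.007  0.886] z [-0.002  0.001 -1.   ] tilt [-0.001  0.024 -0.   ] yawcur -122.92 turnz 0.013
[ 0.59016389 -0.30751697  0.05688724]
0.052166273630847734 [-0.03701032 -0.75919433 -0.82226065]
```

View pics/s19c.png

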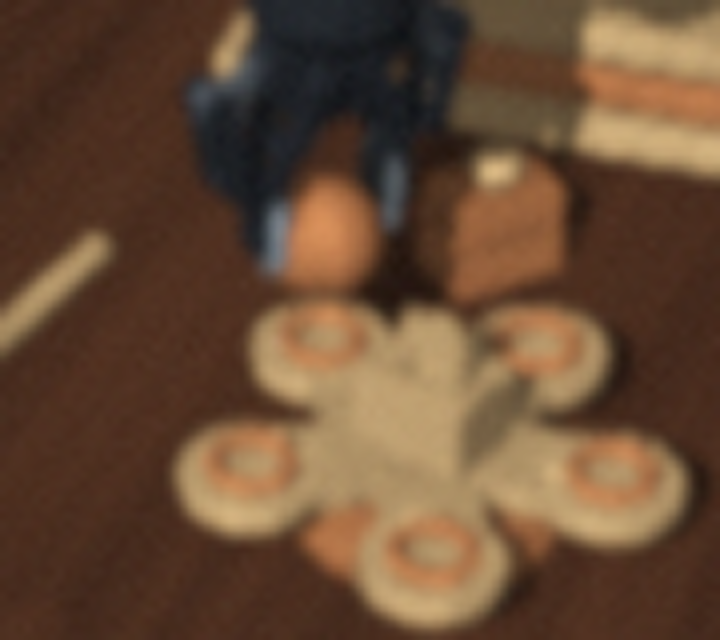

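```bash
python3 -m crank '150 -.03 0 .3 0 0 0;150 0 0 .3 0 0 0;150 0 0 .15 0 0 0;150 0 0 .08 0 0 0;150 0 0 0 0 0 0'; python3 -m crank '150 0 0 0 0 0 0;150 0 0 0 0 0 0'
```

```text
time: 23.63
position: [0.5894, -0.3072, 0.0319]
tool_rot: [-0.0, 0.959, -0.284, -0.001]
contact_force: [0.5, 0.1, -0.9]
grip_width: 0.0517
time: 23.8
position: [0.5904, -0.3078, 0.0335]
tool_rot: [0.0, 0.959, -0.284, 0.0]
contact_force: [0.2, 0.3, -0.3]
grip_width: 0.0521
```

```bash
python3 -m crank '150 -.04 0 .1 0 0 0;150 0 0 .04 0 0 0;150 0 0 0 0 0 0;150 0 0 0 0 0 0'; 
```

```text
time: 24.13
position: [0.5895, -0.3073, 0.0296]
tool_rot: [0.0, 0.959, -0.284, 0.0]
contact_force: [-0.6, -0.2, 2.3]
grip_width: 0.0522
```

```bash
python3 -m crank '85 0 0 0 0 0 0;70 0 0 0 0 0 0;55 0 0 0 0 0 0;40 0 0 0 0 0 0;30 0 0 0 0 0 0'; python3 -m crank '30 0 0 -.3 0 0 0;30 0 0 -.7 0 0 0;10 0 0 -1 0 0 0;0 0 0 -1 0 0 0;0 0 0 -.8 0 0 0'; python3 -m crank '0 0 0 0 0 0 0;0 0 0 0 0 0 0'
python3 - <<'E'
from h import *
c=shot('wrist','w20'); c=shot('side'); u,v=proj(c,[.56,-.29,.07]); crop(c,u,v,45,40,8,'s20c')
plan([.475,.213,.15],np.radians(-90))
E
```

```text
time: 24.55
position: [0.589, -0.3069, 0.0288]
tool_rot: [-0.0, 0.959, -0.284, -0.0]
contact_force: [0.8, 0.7, 1.1]
grip_width: 0.0757
time: 24.97
position: [0.5897, -0.3074, 0.1463]
tool_rot: [0.0, 0.959, -0.284, 0.001]
contact_force: [-0.2, -0.7, -0.1]
grip_width: 0.0851
time: 25.13
position: [0.5906, -0.3079, 0.1465]
tool_rot: [0.001, 0.959, -0.284, 0.003]
contact_force: [-0.8, 0.5, 0.2]
grip_width: 0.0853
shift [-12.602 -12.474  -0.241] z [-0.001  0.001 -1.   ] tilt [-0.     0.013 -0.   ] yawcur -122.96 turnz -5.493
```

View pics/w20.png

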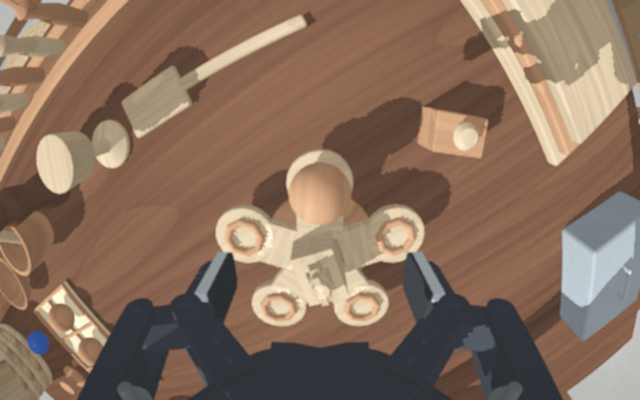

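View pics/s20c.png

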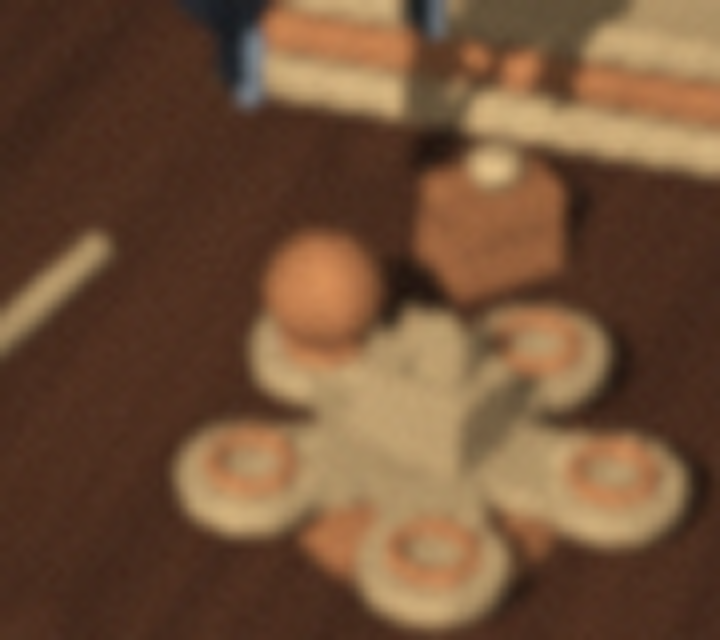

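```bash
python3 -m crank '0 0 0 0 0 0 -.9;0 0 0 0 0 0 -1;0 0 0 0 0 0 -1;0 0 0 0 0 0 -1;0 0 0 0 0 0 -1';python3 -m crank '0 0 0 0 0 0 -.6;0 0 0 0 0 0 0;0 0 0 0 0 0 0'; python3 - <<'E'
from h import *
plan([.53,.215,.12],np.radians(-90))
E
```

```text
time: 25.65
position: [0.5879, -0.3062, 0.1403]
tool_rot: [-0.001, 1.0, -0.028, -0.002]
contact_force: [0.2, -0.5, -0.0]
grip_width: 0.0857
time: 25.9
position: [0.5883, -0.3064, 0.141]
tool_rot: [-0.001, 1.0, -0.001, -0.001]
contact_force: [0.2, 0.1, -0.4]
grip_width: 0.0851
shift [ -1.958 -17.378   0.738] z [-0.003  0.002 -1.   ] tilt [-0.017  0.025  0.   ] yawcur -90.06 turnz -0.010
```

```bash
python3 -m crank '0 -.11 -1 0 0 0 0;0 -.11 -1 0 0 0 0;0 -.11 -1 0 0 0 0;0 -.11 -1 0 0 0 0;0 -.11 -1 0 0 0 0';python3 -m crank '0 -.11 -1 0 0 0 0;0 -.11 -1 0 0 0 0;0 -.11 -1 0 0 0 0;0 -.11 -1 0 0 0 0;0 -.11 -1 0 0 0 0';python3 -m crank '0 -.11 -1 0 0 0 0;0 -.11 -1 0 0 0 0;0 -.11 -1 0 0 0 0;0 -.11 -1 0 0 0 0;0 -.11 -1 .1 0 0 0';python3 -m crank '0 -.11 -1 .2 0 0 0;0 -.11 -1 .3 0 0 0;0 -.09 -.4 .2 0 0 0;0 0 0 0 0 0 0;0 0 0 0 0 0 0'; python3 -m crank '0 0 0 0 0 0 0'
python3 - <<'E'
from h import *
c=shot('wrist','w21'); print(c['T'].round(3))
u,v=proj(c,[.55,.215,.032]);print(u,v)
q=hough(c,u,v,32,60); print(q)
if q is not None: print(onz(c,q[0][0],q[0][1],.032).round(4))
plan([.55,.215,-.011],np.radians(-90))
E
```

```text
time: 26.32
position: [0.5717, -0.1556, 0.1421]
tool_rot: [-0.0, 1.0, -0.001, -0.001]
contact_force: [-0.1, -0.3, -0.1]
grip_width: 0.0855
time: 26.73
position: [0.5551, -0.0056, 0.1423]
tool_rot: [-0.0, 1.0, -0.001, -0.001]
contact_force: [0.8, 0.2, -0.1]
grip_width: 0.0852
time: 27.15
position: [0.5389, 0.1444, 0.14]
tool_rot: [0.0, 1.0, -0.001, 0.0]
contact_force: [0.8, -0.5, 1.1]
grip_width: 0.085
time: 27.57
position: [0.5292, 0.2146, 0.1179]
tool_rot: [0.001, 1.0, 0.001, -0.001]
contact_force: [0.0, 0.3, 0.1]
grip_width: 0.0854
time: 27.65
position: [0.5302, 0.2139, 0.119]
tool_rot: [0.0, 1.0, -0.0, -0.0]
contact_force: [0.9, -0.3, -0.2]
grip_width: 0.0856
[[ 1.    -0.001 -0.     0.53 ]
 [-0.001 -1.    -0.001  0.214]
 [-0.     0.001 -1.     0.119]
 [ 0.     0.     0.     1.   ]]
318.5410606322358 164.85700537904708
[[316.875    164.        30.419697]]
[0.5508 0.2165 0.032 ]
shift [ 0.647 -0.045  4.345] z [ 0.001 -0.    -1.   ] tilt [ 0.003 -0.005  0.   ] yawcur -90.06 turnz -0.011
```

View pics/w21.png

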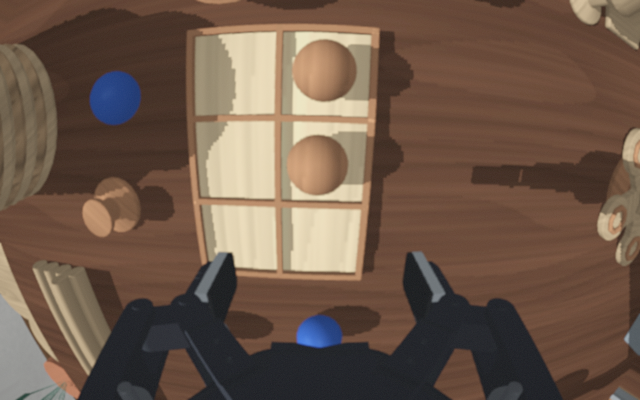

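```bash
python3 -m crank '0 .69 -.09 .7 0 0 0;0 0 0 .9 0 0 0;0 0 0 .9 0 0 0;0 0 0 .9 0 0 0;0 0 0 .6 0 0 0'; python3 -m crank '0 0 0 .3 0 0 0;0 0 0 0 0 0 0;0 0 0 0 0 0 0';python3 -m crank '40 0 0 0 0 0 0;80 0 0 0 0 0 0;100 0 0 0 0 0 0;110 0 0 0 0 0 0;120 0 0 0 0 0 0' 25; python3 -m crank '120 0 0 0 0 0 0;120 0 0 0 0 0 0' 25
```

```text
time: 28.12
position: [0.5501, 0.2158, -0.0032]
tool_rot: [0.0, 1.0, -0.001, -0.001]
contact_force: [-1.0, 0.4, -0.3]
grip_width: 0.0852
time: 28.37
position: [0.5514, 0.217, -0.0093]
tool_rot: [-0.0, 1.0, -0.0, 0.0]
contact_force: [0.0, -0.0, 0.7]
grip_width: 0.0854
time: 28.78
position: [0.5523, 0.2178, -0.0079]
tool_rot: [-0.0, 1.0, 0.0, 0.002]
contact_force: [-0.5, -1.3, 7.3]
grip_width: 0.0522
time: 28.95
position: [0.5523, 0.2178, -0.0079]
tool_rot: [-0.0, 1.0, 0.0, 0.002]
contact_force: [-0.6, -2.1, 5.6]
grip_width: 0.0521
```

```bash
python3 -m crank '150 0 0 0 0 0 0;150 0 0 -.2 0 0 0;150 0 0 -.6 0 0 0;150 0 0 -.9 0 0 0;150 0 0 -1 0 0 0' 35; python3 -m crank '150 0 0 -1 0 0 0;150 0 0 -1 0 0 0;150 0 0 -.2 0 0 0;150 0 0 0 0 0 0;150 0 0 0 0 0 0' 35
python3 - <<'E'
from h import *
plan([.5842,-.2109,.14],np.radians(-51))
E
```

```text
time: 29.37
position: [0.5487, 0.2173, 0.07]
tool_rot: [0.0, 1.0, 0.0, -0.002]
contact_force: [0.5, 0.6, 0.3]
grip_width: 0.0518
time: 29.78
position: [0.5502, 0.2176, 0.1364]
tool_rot: [-0.0, 1.0, 0.0, -0.0]
contact_force: [0.0, -0.4, -2.1]
grip_width: 0.0517
shift [ 1.121 14.286 -0.12 ] z [-0.001  0.    -1.   ] tilt [-0.     0.005  0.   ] yawcur -89.95 turnz -6.492
```

```bash
python3 -m crank '150 .08 .8 0 0 0 0;150 .08 1 0 0 0 0;150 .08 1 0 0 0 0;150 .08 1 0 0 0 0;150 .08 1 0 0 0 0';python3 -m crank '150 .08 1 0 0 0 0;150 .08 1 0 0 0 0;150 .08 1 0 0 0 0;150 .08 1 0 0 0 0;150 .08 1 0 0 0 0';python3 -m crank '150 .08 1 0 0 0 0;150 .08 1 0 0 0 0;150 .08 1 0 0 0 0;150 .08 1 0 0 0 0;150 .05 .4 0 0 0 0';python3 -m crank '150 0 0 0 0 0 -.5;150 0 0 0 0 0 -1;150 0 0 0 0 0 -1;150 0 0 0 0 0 -1;150 0 0 0 0 0 -1';python3 -m crank '150 0 0 0 0 0 -1;150 0 0 0 0 0 -1;150 0 0 0 0 0 0;150 0 0 0 0 0 0'
python3 - <<'E'
from h import *
plan([.5842,-.2109,.06],np.radians(-51))
c=shot('wrist','w22');print(observe()['grip_width']) 
E
```

```text
time: 30.2
position: [0.5607, 0.0725, 0.1336]
tool_rot: [-0.0, 1.0, 0.001, -0.003]
contact_force: [0.2, 0.2, 0.3]
grip_width: 0.052
time: 30.62
position: [0.5729, -0.0773, 0.1336]
tool_rot: [-0.001, 1.0, 0.0, -0.003]
contact_force: [-0.7, 0.1, -0.9]
grip_width: 0.0522
time: 31.03
position: [0.5843, -0.211, 0.1335]
tool_rot: [-0.001, 1.0, -0.001, -0.002]
contact_force: [-0.6, 0.0, -1.1]
grip_width: 0.0519
time: 31.45
position: [0.5847, -0.2071, 0.1341]
tool_rot: [-0.002, 0.972, 0.236, -0.002]
contact_force: [-0.9, -0.0, -0.5]
grip_width: 0.0518
time: 31.78
position: [0.5851, -0.2074, 0.1349]
tool_rot: [-0.001, 0.943, 0.333, -0.001]
contact_force: [-0.1, 0.9, -0.8]
grip_width: 0.0521
shift [-0.094  0.081  2.496] z [-0.003  0.002 -1.   ] tilt [-0.031  0.012  0.   ] yawcur -51.09 turnz -0.016
0.05220737490143468
```

View pics/w22.png

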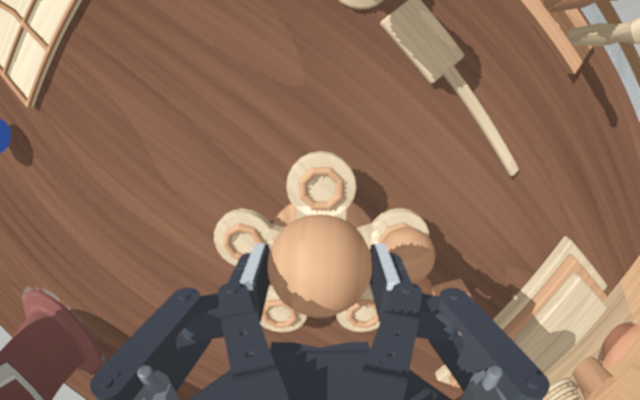

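```bash
python3 -c "
from h import *
c=shot('wrist'); print(proj(c,[.5842,-.2109,.048]))"; python3 -m crank '150 -.1 .08 .2 0 0 0;150 0 0 .7 0 0 0;150 0 0 .8 0 0 0;150 0 0 .7 0 0 0;150 0 0 0 0 0 0'; python3 -m crank '150 0 0 0 0 0 0;150 0 0 0 0 0 0'
python3 - <<'E'
from h import *
plan([.5842,-.2109,.0301],np.radians(-51)); print(toolT()[:3,3])
E
```

```text
[321.78215556 189.50093853]
time: 32.3
position: [0.5813, -0.2104, 0.0589]
tool_rot: [-0.004, 0.943, 0.334, -0.003]
contact_force: [-1.0, 0.6, -1.0]
grip_width: 0.0519
time: 32.47
position: [0.5859, -0.2126, 0.0661]
tool_rot: [0.001, 0.943, 0.334, 0.001]
contact_force: [-0.3, -0.3, -0.3]
grip_width: 0.0518
shift [-0.01  -0.08   1.198] z [ 0.001 -0.001 -1.   ] tilt [ 0.013 -0.006  0.   ] yawcur -50.99 turnz 0.002
[ 0.58589684 -0.2125507   0.06605601]
```

```bash
python3 -m crank '150 -.03 -.06 .3 0 0 0;150 0 0 .3 0 0 0;150 0 0 .25 0 0 0;150 0 0 .15 0 0 0;150 0 0 0 0 0 0'; python3 -m crank '150 0 0 0 0 0 0;150 0 0 0 0 0 0'
python3 - <<'E'
from h import *
plan([.5842,-.2109,.0301],np.radians(-51)); print(toolT()[:3,3])
E
```

```text
time: 32.88
position: [0.5822, -0.2106, 0.0331]
tool_rot: [-0.001, 0.943, 0.334, -0.001]
contact_force: [-0.5, 0.9, -1.1]
grip_width: 0.0518
time: 33.05
position: [0.5837, -0.2113, 0.0352]
tool_rot: [0.0, 0.943, 0.334, 0.0]
contact_force: [-0.2, 0.4, -0.7]
grip_width: 0.0518
shift [0.023 0.    0.17 ] z [ 0. -0. -1.] tilt [ 0.003 -0.002 -0.   ] yawcur -50.96 turnz 0.007
[ 0.58365085 -0.21132815  0.0352012 ]
```

```bash
python3 -m crank '150 .02 0 .1 0 0 0;150 0 0 .08 0 0 0;150 0 0 0 0 0 0;150 0 0 0 0 0 0';python3 -m crank '150 0 0 0 0 0 0' 
```

```text
time: 33.38
position: [0.5851, -0.2111, 0.0309]
tool_rot: [0.001, 0.943, 0.334, 0.001]
contact_force: [1.0, 1.4, 4.0]
grip_width: 0.0521
time: 33.47
position: [0.5851, -0.2111, 0.0309]
tool_rot: [0.001, 0.943, 0.334, 0.001]
contact_force: [0.8, 1.6, 5.9]
grip_width: 0.0522
```

```bash
python3 -m crank '85 0 0 0 0 0 0;70 0 0 0 0 0 0;55 0 0 0 0 0 0;40 0 0 0 0 0 0;30 0 0 0 0 0 0'; python3 -m crank '30 0 0 -.3 0 0 0;30 0 0 -.7 0 0 0;10 0 0 -1 0 0 0;0 0 0 -1 0 0 0;0 0 0 -.8 0 0 0'; python3 -m crank '0 0 0 0 0 0 .9;0 0 0 0 0 0 1;0 0 0 0 0 0 1;0 0 0 0 0 0 1;0 0 0 0 0 0 1';python3 -m crank '0 0 0 0 0 0 1;0 0 0 0 0 0 .6;0 0 0 0 0 0 0;0 0 0 0 0 0 0'
python3 - <<'E'
from h import *
c=shot('wrist','w23'); c=shot('side'); u,v=proj(c,[.54,-.27,.07]); crop(c,u,v,45,40,8,'s23c')
plan([.615,.21,.12],np.radians(-90))
E
```

```text
time: 33.88
position: [0.5834, -0.2107, 0.029]
tool_rot: [-0.0, 0.943, 0.334, -0.0]
contact_force: [-0.0, -0.1, -0.4]
grip_width: 0.0752
time: 34.3
position: [0.5845, -0.2112, 0.1467]
tool_rot: [0.001, 0.943, 0.334, 0.001]
contact_force: [0.7, 0.0, 0.1]
grip_width: 0.0854
time: 34.72
position: [0.5839, -0.2109, 0.1444]
tool_rot: [0.0, 0.997, 0.081, 0.0]
contact_force: [-0.2, 1.3, 1.1]
grip_width: 0.0855
time: 35.05
position: [0.584, -0.2109, 0.1441]
tool_rot: [0.0, 1.0, 0.001, 0.0]
contact_force: [0.6, 0.2, -0.6]
grip_width: 0.0855
shift [  1.064 -14.029   0.795] z [ 0. -0. -1.] tilt [ 0.001 -0.002 -0.   ] yawcur -89.89 turnz 0.019
```

View pics/s23c.png

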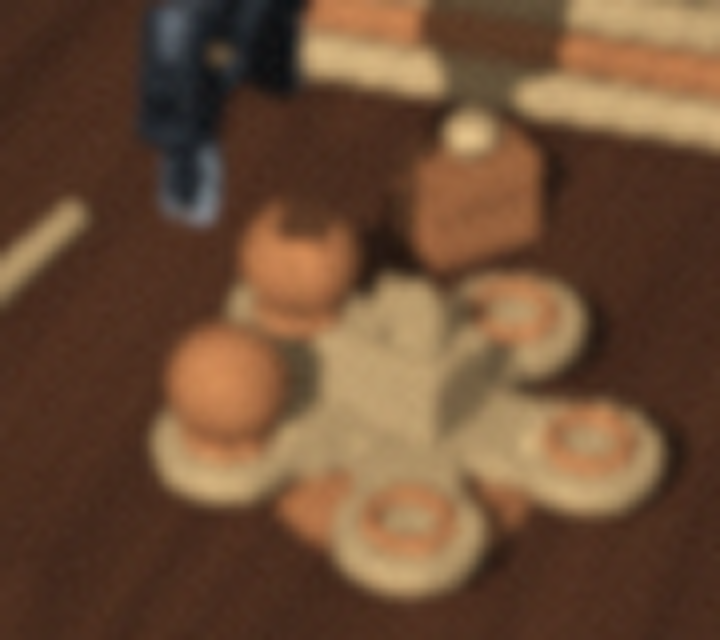

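View pics/w23.png

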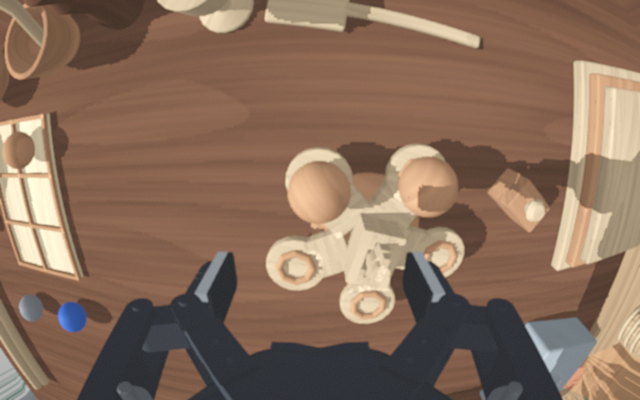

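```bash
python3 -m crank '0 .08 -1 0 0 0 0;0 .08 -1 0 0 0 0;0 .08 -1 0 0 0 0;0 .08 -1 0 0 0 0;0 .08 -1 0 0 0 0';python3 -m crank '0 .08 -1 0 0 0 0;0 .08 -1 0 0 0 0;0 .08 -1 0 0 0 0;0 .08 -1 0 0 0 0;0 .08 -1 0 0 0 0';python3 -m crank '0 .08 -1 .1 0 0 0;0 .08 -1 .2 0 0 0;0 .08 -1 .3 0 0 0;0 .02 -1 .2 0 0 0;0 0 0 0 0 0 0';python3 -m crank '0 0 0 0 0 0 0;0 0 0 0 0 0 0'
python3 - <<'E'
from h import *
c=shot('wrist','w24'); print(c['T'].round(3))
u,v=proj(c,[.633,.21,.032]);print(u,v)
q=hough(c,u,v,32,60); print(q)
if q is not None: 
    p=onz(c,q[0][0],q[0][1],.032);print(p.round(4)); plan([p[0],p[1],-.010],np.radians(-90))
E
```

```text
time: 35.57
position: [0.5957, -0.0596, 0.1438]
tool_rot: [0.0, 1.0, 0.001, 0.0]
contact_force: [0.8, -0.6, 0.4]
grip_width: 0.0851
time: 35.98
position: [0.6076, 0.0906, 0.1439]
tool_rot: [0.0, 1.0, 0.001, 0.0]
contact_force: [0.6, -0.1, -0.3]
grip_width: 0.0852
time: 36.4
position: [0.6139, 0.2137, 0.1179]
tool_rot: [-0.001, 1.0, 0.003, -0.001]
contact_force: [0.0, 0.1, -0.5]
grip_width: 0.0853
time: 36.57
position: [0.6154, 0.2089, 0.1197]
tool_rot: [0.0, 1.0, 0.001, -0.0]
contact_force: [0.0, -1.0, 1.1]
grip_width: 0.0853
[[ 1.     0.002  0.     0.615]
 [ 0.002 -1.    -0.     0.209]
 [-0.     0.    -1.     0.12 ]
 [ 0.     0.     0.     1.   ]]
318.6173268755788 167.12836546439542
None
```

View pics/w24.png

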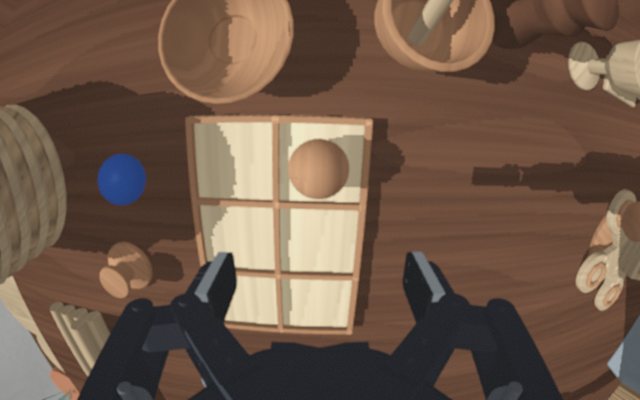

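```bash
python3 - <<'E'
from h import *
c=shot('wrist'); p=onz(c,318.5,168.5,.032);print(p.round(4)); plan([p[0],p[1],-.010],np.radians(-90))
E
python3 -m crank '0 .54 -.04 .7 0 0 0;0 0 0 .9 0 0 0;0 0 0 .9 0 0 0;0 0 0 .9 0 0 0;0 0 0 .6 0 0 0'; python3 -m crank '0 0 0 .3 0 0 0;0 0 0 0 0 0 0;0 0 0 0 0 0 0'
```

```text
[0.6319 0.2096 0.032 ]
shift [ 0.535 -0.05   4.339] z [ 0.001 -0.    -1.   ] tilt [ 0.001 -0.007  0.   ] yawcur -90.01 turnz -0.002
time: 37.08
position: [0.6305, 0.2086, -0.0029]
tool_rot: [0.0, 1.0, -0.001, -0.001]
contact_force: [-0.4, 0.6, -0.6]
grip_width: 0.0855
time: 37.33
position: [0.6321, 0.2097, -0.0087]
tool_rot: [-0.0, 1.0, -0.0, 0.0]
contact_force: [0.8, 0.4, -0.2]
grip_width: 0.0852
```

```bash
python3 -m crank '40 0 0 0 0 0 0;80 0 0 0 0 0 0;100 0 0 0 0 0 0;110 0 0 0 0 0 0;120 0 0 0 0 0 0' 25; python3 -m crank '120 0 0 0 0 0 0;120 0 0 0 0 0 0' 25; python3 -m crank '150 0 0 0 0 0 0;150 0 0 -.2 0 0 0;150 0 0 -.6 0 0 0;150 0 0 -.9 0 0 0;150 0 0 -1 0 0 0' 35; python3 -m crank '150 0 0 -1 0 0 0;150 0 0 -1 0 0 0;150 0 0 -.2 0 0 0;150 0 0 0 0 0 0;150 0 0 0 0 0 0' 35
python3 - <<'E'
from h import *
plan([.4386,-.2668,.14],np.radians(-87))
E
```

```text
time: 37.75
position: [0.6332, 0.2109, -0.0071]
tool_rot: [-0.0, 1.0, 0.0, 0.002]
contact_force: [-0.3, 0.4, 7.2]
grip_width: 0.0519
time: 37.92
position: [0.6333, 0.2108, -0.0071]
tool_rot: [-0.0, 1.0, 0.0, 0.002]
contact_force: [-1.1, 0.4, 6.0]
grip_width: 0.0521
time: 38.33
position: [0.6295, 0.2099, 0.0701]
tool_rot: [0.001, 1.0, 0.0, -0.002]
contact_force: [0.6, 0.1, -0.1]
grip_width: 0.052
time: 38.75
position: [0.6311, 0.2102, 0.1369]
tool_rot: [0.0, 1.0, 0.0, -0.0]
contact_force: [0.3, 0.8, -1.2]
grip_width: 0.0517
shift [-6.43  15.897 -0.094] z [-0.001 -0.    -1.   ] tilt [ 0.002  0.007 -0.   ] yawcur -89.96 turnz -0.493
```

```bash
python3 -m crank '150 -.3 .8 0 0 0 -.49;150 -.39 .94 0 0 0 0;150 -.39 .94 0 0 0 0;150 -.39 .94 0 0 0 0;150 -.39 .94 0 0 0 0';python3 -m crank '150 -.39 .94 0 0 0 0;150 -.39 .94 0 0 0 0;150 -.39 .94 0 0 0 0;150 -.39 .94 0 0 0 0;150 -.39 .94 0 0 0 0';python3 -m crank '150 -.39 .94 0 0 0 0;150 -.39 .94 0 0 0 0;150 -.39 .94 0 0 0 0;150 -.39 .94 0 0 0 0;150 -.39 .94 0 0 0 0';python3 -m crank '150 -.39 .94 0 0 0 0;150 -.25 .6 0 0 0 0;150 0 0 0 0 0 0;150 0 0 0 0 0 0;150 0 0 0 0 0 0'
python3 - <<'E'
from h import *
plan([.4386,-.2668,.06],np.radians(-87))
c=shot('wrist','w25');print(observe()['grip_width'],proj(c,[.4386,-.2668,.048])) 
E
```

```text
time: 39.17
position: [0.579, 0.0702, 0.1339]
tool_rot: [-0.0, 1.0, 0.026, -0.003]
contact_force: [0.0, -0.7, -1.0]
grip_width: 0.0522
time: 39.58
position: [0.528, -0.0733, 0.1342]
tool_rot: [-0.001, 1.0, 0.026, -0.003]
contact_force: [-0.8, 0.3, -0.2]
grip_width: 0.0519
time: 40.0
position: [0.4772, -0.2167, 0.1343]
tool_rot: [-0.002, 1.0, 0.026, -0.002]
contact_force: [-0.2, -0.6, -0.1]
grip_width: 0.0519
time: 40.42
position: [0.462, -0.2623, 0.1355]
tool_rot: [-0.001, 1.0, 0.026, -0.001]
contact_force: [0.2, 0.1, -1.0]
grip_width: 0.0515
shift [-0.78   0.117  2.52 ] z [-0.003  0.003 -1.   ] tilt [-0.026  0.024 -0.   ] yawcur -87.01 turnz -0.002
0.05204501912725399 [323.66482594 210.40428817]
```

View pics/w25.png

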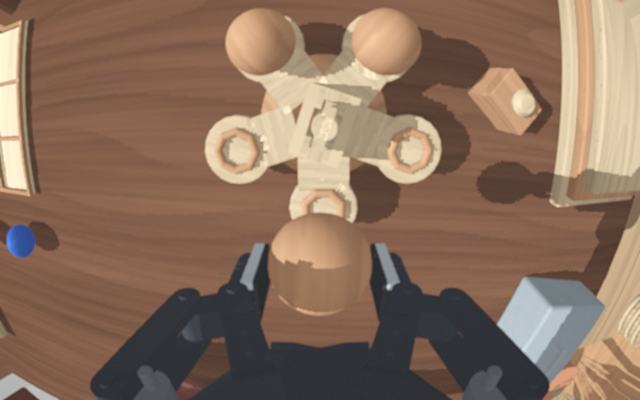

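```bash
python3 -m crank '150 -.78 .1 .2 0 0 0;150 0 0 .7 0 0 0;150 0 0 .8 0 0 0;150 0 0 .7 0 0 0;150 0 0 0 0 0 0'; python3 -m crank '150 0 0 0 0 0 0;150 0 0 0 0 0 0'
python3 - <<'E'
from h import *
plan([.4386,-.2668,.0309],np.radians(-87)); print(toolT()[:3,3])
E
```

```text
time: 40.88
position: [0.4367, -0.264, 0.0603]
tool_rot: [-0.003, 1.0, 0.027, -0.004]
contact_force: [-1.1, 1.9, -1.9]
grip_width: 0.0522
time: 41.05
position: [0.4405, -0.2676, 0.0667]
tool_rot: [0.0, 1.0, 0.027, 0.001]
contact_force: [0.2, 0.5, -1.2]
grip_width: 0.0515
shift [-0.061 -0.03   1.192] z [ 0.001 -0.001 -1.   ] tilt [ 0.008 -0.01  -0.   ] yawcur -86.95 turnz 0.008
[ 0.44045109 -0.26758338  0.06667755]
```

```bash
python3 -m crank '150 -.05 -.02 .3 0 0 0;150 0 0 .3 0 0 0;150 0 0 .25 0 0 0;150 0 0 .15 0 0 0;150 0 0 0 0 0 0'; python3 -m crank '150 0 0 0 0 0 0;150 0 0 0 0 0 0'
python3 - <<'E'
from h import *
plan([.4386,-.2668,.0309],np.radians(-87)); print(toolT()[:3,3])
c=shot('side'); u,v=proj(c,[.48,-.27,.07]); crop(c,u,v,45,40,8,'s26c')
E
```

```text
time: 41.47
position: [0.4371, -0.2665, 0.0339]
tool_rot: [-0.001, 1.0, 0.026, -0.001]
contact_force: [0.9, 0.5, -0.3]
grip_width: 0.0513
time: 41.63
position: [0.4382, -0.2674, 0.0358]
tool_rot: [0.0, 1.0, 0.026, 0.0]
contact_force: [-0.3, -0.3, -0.5]
grip_width: 0.0523
shift [ 0.014 -0.02   0.162] z [ 0. -0. -1.] tilt [ 0.002 -0.002 -0.   ] yawcur -87.02 turnz -0.004
[ 0.43820452 -0.26741617  0.03577321]
```

View pics/s26c.png

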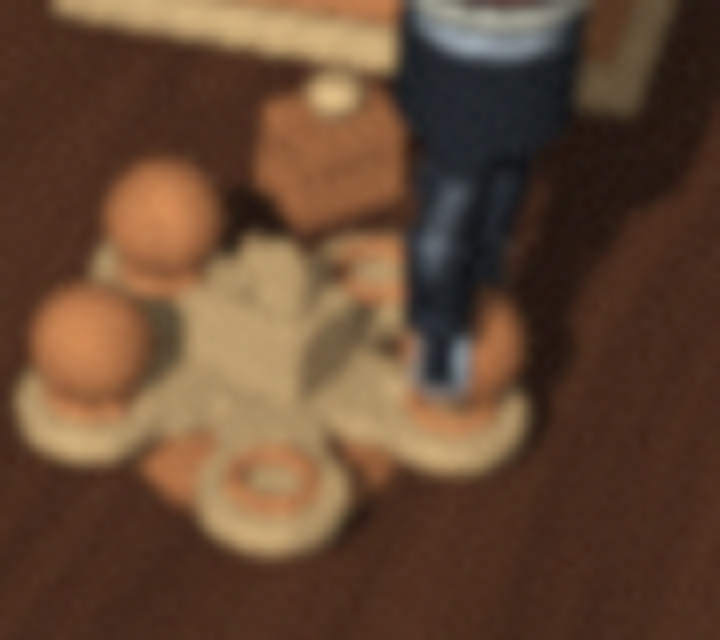

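```bash
python3 -m crank '150 .02 -.02 .1 0 0 0;150 0 0 .08 0 0 0;150 0 0 0 0 0 0;150 0 0 0 0 0 0';python3 -m crank '150 0 0 0 0 0 0' 
```

```text
time: 42.02
position: [0.4392, -0.2671, 0.0313]
tool_rot: [0.0, 1.0, 0.026, 0.0]
contact_force: [-1.7, 0.0, 4.9]
grip_width: 0.0519
time: 42.1
position: [0.4392, -0.2671, 0.0312]
tool_rot: [0.0, 1.0, 0.026, 0.0]
contact_force: [-1.3, 1.1, 4.0]
grip_width: 0.0516
```

Contact at the expected height; release and retreat, then view the cap.

```bash
python3 -m crank '85 0 0 0 0 0 0;70 0 0 0 0 0 0;55 0 0 0 0 0 0;40 0 0 0 0 0 0;30 0 0 0 0 0 0'; python3 -m crank '30 0 0 -.3 0 0 0;30 0 0 -.7 0 0 0;10 0 0 -1 0 0 0;0 0 0 -1 0 0 0;0 0 0 -.8 0 0 0'; python3 -m crank '0 0 0 -.2 0 0 0;0 0 0 0 0 0 0;0 0 0 0 0 0 0'
python3 - <<'E'
from h import *
c=shot('wrist','w27'); c=shot('side'); u,v=proj(c,[.48,-.27,.07]); crop(c,u,v,45,40,8,'s27c')
print(toolT()[:3,3])
E
```

```text
time: 42.52
position: [0.4384, -0.2664, 0.0298]
tool_rot: [-0.0, 1.0, 0.026, -0.0]
contact_force: [-0.8, -0.6, 1.1]
grip_width: 0.0755
time: 42.93
position: [0.4391, -0.267, 0.1472]
tool_rot: [0.001, 1.0, 0.026, 0.001]
contact_force: [0.2, -0.4, 0.7]
grip_width: 0.0856
time: 43.18
position: [0.4384, -0.2665, 0.1498]
tool_rot: [-0.0, 1.0, 0.026, -0.0]
contact_force: [-0.5, 0.8, -1.4]
grip_width: 0.0853
[ 0.43756589 -0.26576624  0.14802547]
```

View pics/w27.png

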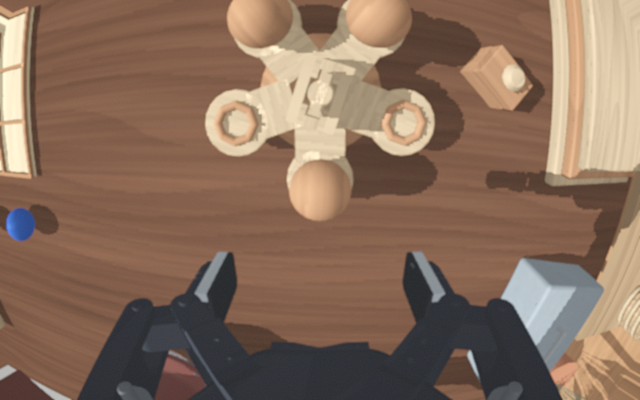

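View pics/s27c.png

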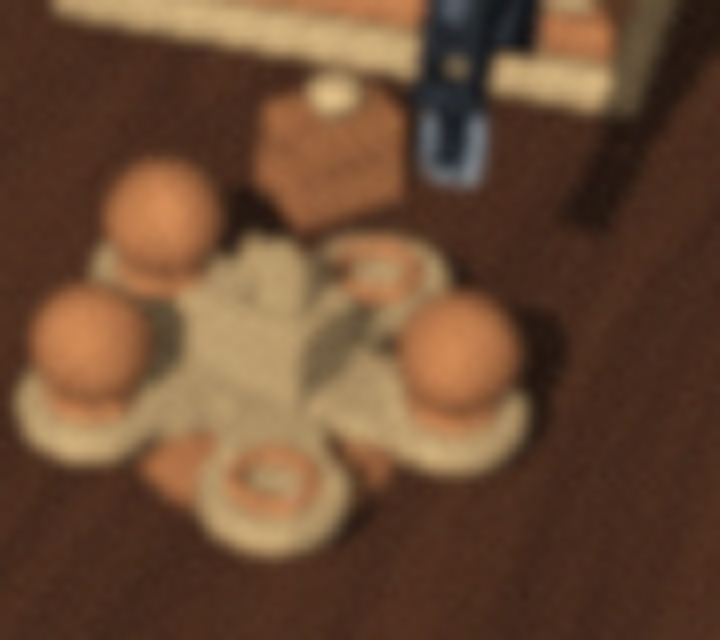

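```bash
python3 - <<'E'
from h import *
c=shot('wrist'); print(onz(c,513,78,.06),onz(c,497,72,.048))
T=toolT(); p=onz(c,513,78,.06); plan([p[0]-.085,p[1],.15])
E
```

```text
[ 0.55645554 -0.44354859  0.06      ] [ 0.56014503 -0.4314764   0.048     ]
shift [ 0.822  5.978 -0.09 ] z [-0.003  0.003 -1.   ] tilt [-0.026  0.028  0.   ]
```

```bash
python3 -m crank '0 .15 1 0 0 0 0;0 .15 1 0 0 0 0;0 .15 1 0 0 0 0;0 .15 1 0 0 0 0;0 .15 1 0 0 0 0';python3 -m crank '0 .1 .98 0 0 0 0;0 0 0 0 0 0 0;0 0 0 0 0 0 0;0 0 0 0 0 0 0'
python3 - <<'E'
from h import *
c=shot('wrist','w28'); print(c['T'].round(3))
u,v=proj(c,[.556,-.443,.048]); print(u,v); crop(c,u,v,60,60,8,'w28c'); print(int(u)-60,int(v)-60)
E
```

```text
time: 43.75
position: [0.4683, -0.4158, 0.1479]
tool_rot: [-0.001, 1.0, 0.026, -0.001]
contact_force: [-0.1, 0.4, -0.1]
grip_width: 0.0857
time: 44.08
position: [0.4728, -0.4434, 0.1484]
tool_rot: [-0.001, 1.0, 0.026, -0.001]
contact_force: [-0.4, 0.9, -0.4]
grip_width: 0.0856
[[ 0.999  0.052 -0.002  0.473]
 [ 0.052 -0.999  0.003 -0.443]
 [-0.002 -0.003 -1.     0.148]
 [ 0.     0.     0.     1.   ]]
324.66947356630817 91.61877197137488
264 31
```

View pics/w28c.png

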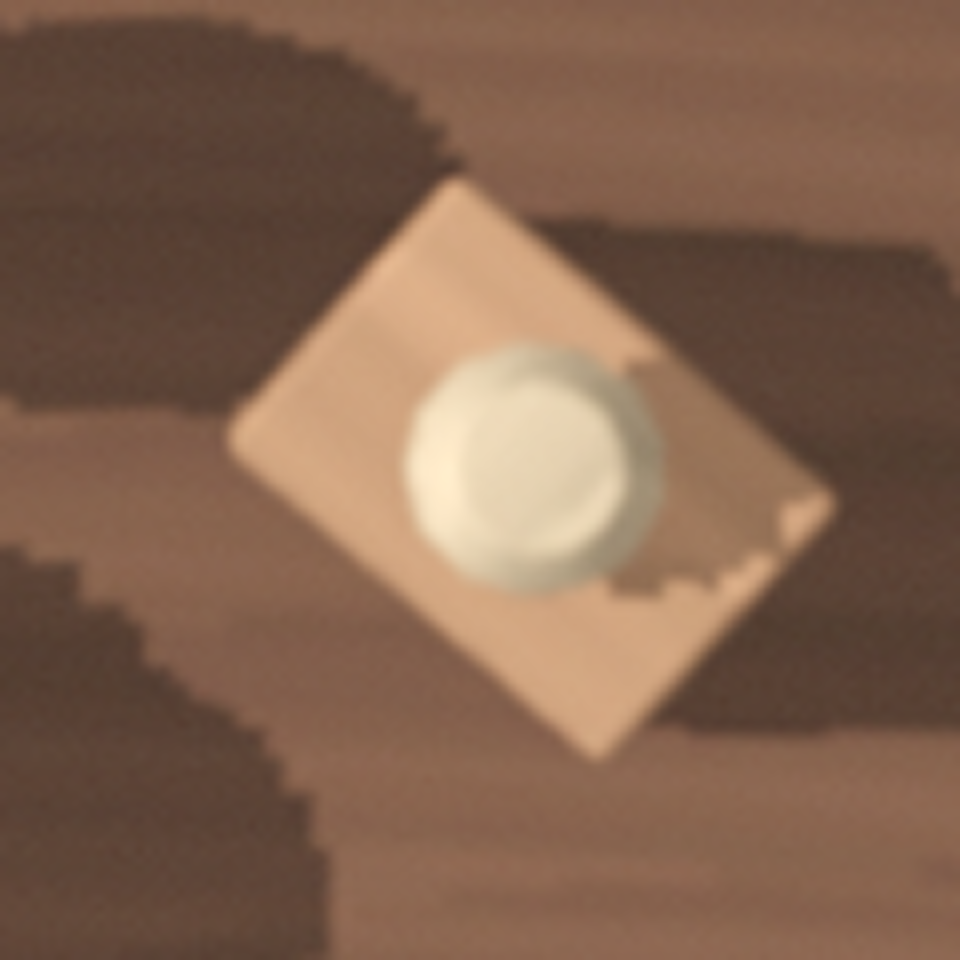

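View pics/w28.png

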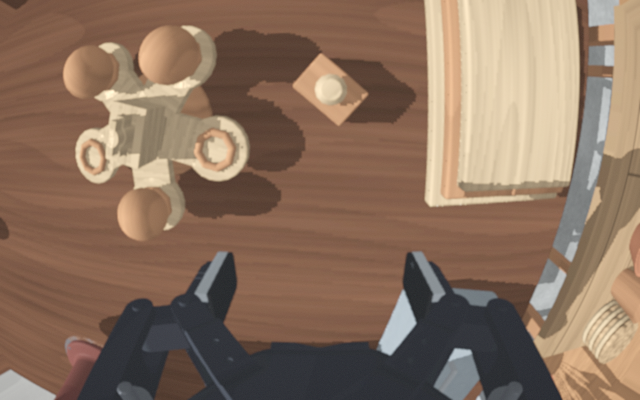

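```bash
python3 - <<'E'
from h import *
c=shot('wrist')
quad(c,264,31,8,[(458,175),(228,440),(597,765),(838,503)],.048)
for x,y,z in [(533,468,.055),(542,468,.065)]: print(onz(c,264+x/8-.5,31+y/8-.5,z))
E
```

```text
len 0.0552 w 0.0389 0.0401 c [ 0.5587 -0.4473] ang 51.8 [np.float64(52.4), np.float64(51.1)]
[ 0.55885086 -0.44715705  0.055     ]
[ 0.55887448 -0.44776673  0.065     ]
```

```bash
python3 -m crank '0 0 0 0 0 0 -.8;0 0 0 0 0 0 -1;0 0 0 0 0 0 -1;0 0 0 0 0 0 -1;0 0 0 0 0 0 -1';python3 -m crank '0 0 0 0 0 0 -1;0 0 0 0 0 0 -1;0 0 0 0 0 0 -1;0 0 0 0 0 0 -.33;0 0 0 0 0 0 0'
python3 - <<'E'
from h import *
plan([.5587,-.4473,.07],np.radians(-38.2))
E
```

```text
time: 44.6
position: [0.4735, -0.4432, 0.1503]
tool_rot: [-0.0, 0.961, 0.277, 0.0]
contact_force: [-0.7, 0.5, 0.4]
grip_width: 0.0855
time: 45.02
position: [0.4735, -0.4432, 0.1503]
tool_rot: [-0.0, 0.899, 0.437, 0.0]
contact_force: [0.8, 0.4, 0.6]
grip_width: 0.0857
shift [1.648 2.318 2.677] z [ 0.  0. -1.] tilt [-0.001 -0.001 -0.   ] yawcur -38.15 turnz 0.008
```

```bash
python3 -m crank '0 .55 .77 0 0 0 0;0 .55 .77 0 0 0 0;0 .55 .78 .3 0 0 0;0 0 0 .8 0 0 0;0 0 0 .8 0 0 0';python3 -m crank '0 0 0 .5 0 0 0;0 0 0 0 0 0 0;0 0 0 0 0 0 0;0 0 0 0 0 0 0'
python3 - <<'E'
from h import *
c=shot('wrist','w29'); u,v=proj(c,[.5587,-.4473,.048]); print(u,v); crop(c,u,v,60,50,8,'w29c'); print(int(u)-60,int(v)-50)
plan([.5587,-.4473,-.01],np.radians(-38.2))
E
```

```text
time: 45.43
position: [0.5612, -0.4484, 0.0945]
tool_rot: [0.002, 0.899, 0.437, 0.001]
contact_force: [-0.1, 0.5, -0.5]
grip_width: 0.0856
time: 45.77
position: [0.5591, -0.4491, 0.0799]
tool_rot: [0.001, 0.9, 0.436, 0.0]
contact_force: [1.4, -0.3, -0.1]
grip_width: 0.0856
316.99991541858674 208.38527860380077
256 158
shift [ 0.045 -0.076  3.019] z [ 0.002 -0.002 -1.   ] tilt [0.032 0.003 0.   ] yawcur -38.27 turnz -0.011
```

View pics/w29c.png

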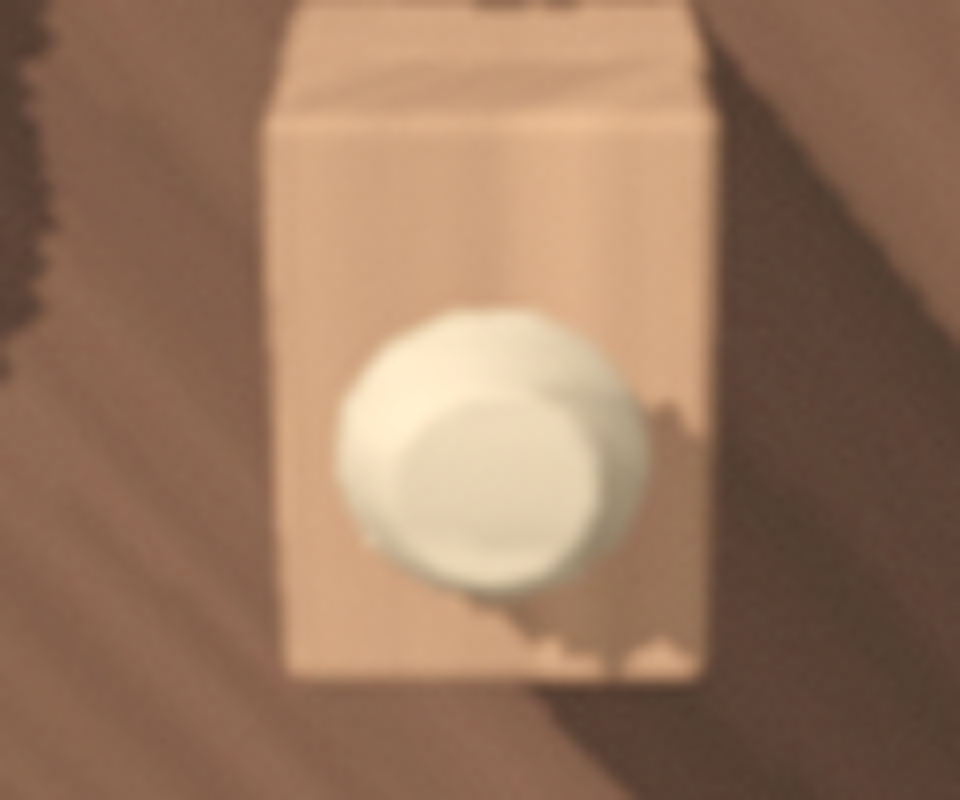

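```bash
python3 - <<'E'
from h import *
c=shot('wrist')
quad(c,256,158,8,[(265,120),(716,120),(706,678),(287,678)],.048)
plan([.5587,-.4473,-.01],np.radians(-38.2))
E
```

```text
len 0.0551 w 0.0395 0.04 c [ 0.5587 -0.4485] ang 52.2 [np.float64(51.9), np.float64(52.5)]
shift [ 0.046 -0.083  3.026] z [ 0.003 -0.003 -1.   ] tilt [ 0.036  0.004 -0.   ] yawcur -38.26 turnz -0.010
```

```bash
python3 -m crank '0 .03 -.05 .6 0 0 0;0 0 0 .8 0 0 0;0 0 0 .8 0 0 0;0 0 0 .6 0 0 0;0 0 0 .2 0 0 0';python3 -m crank '0 0 0 0 0 0 0;0 0 0 0 0 0 0;0 0 0 0 0 0 0'
python3 -m crank '80 0 0 0 0 0 0;100 0 0 0 0 0 0;120 0 0 0 0 0 0;140 0 0 0 0 0 0;160 0 0 0 0 0 0' 30; python3 -m crank '160 0 0 0 0 0 0;160 0 0 0 0 0 0;160 0 0 0 0 0 0' 30
```

```text
time: 46.28
position: [0.5568, -0.446, -0.0141]
tool_rot: [-0.002, 0.9, 0.436, -0.001]
contact_force: [0.7, 0.3, 0.1]
grip_width: 0.0854
time: 46.53
position: [0.5594, -0.4484, -0.0091]
tool_rot: [0.002, 0.9, 0.436, 0.001]
contact_force: [0.3, -0.4, 0.7]
grip_width: 0.0854
time: 46.95
position: [0.5586, -0.4474, -0.0109]
tool_rot: [0.001, 0.9, 0.437, 0.0]
contact_force: [0.1, 0.2, 0.6]
grip_width: 0.0396
time: 47.2
position: [0.5585, -0.4475, -0.011]
tool_rot: [0.001, 0.9, 0.436, 0.0]
contact_force: [0.2, -0.1, 4.5]
grip_width: 0.0392
```

```bash
python3 -m crank '180 0 0 0 0 0 0;180 0 0 -.3 0 0 0;180 0 0 -.7 0 0 0;180 0 0 -.9 0 0 0;180 0 0 -1 0 0 0' 60; python3 -m crank '180 0 0 -1 0 0 0;180 0 0 -.6 0 0 0;180 0 0 0 0 0 .6;180 0 0 0 0 0 1;180 0 0 0 0 0 1' 60; python3 -m crank '180 0 0 0 0 0 1;180 0 0 0 0 0 1;180 0 0 0 0 0 1;180 0 0 0 0 0 1;180 0 0 0 0 0 1';python3 -m crank '180 0 0 0 0 0 1;180 0 0 0 0 0 1;180 0 0 0 0 0 1;180 0 0 0 0 0 .53;180 0 0 0 0 0 0'
python3 - <<'E'
from h import *
plan([.52,-.2623,.125],np.radians(-105)); print(observe()['grip_width'])
E
```

```text
time: 47.62
position: [0.5563, -0.4453, 0.0731]
tool_rot: [-0.003, 0.9, 0.436, -0.001]
contact_force: [-0.5, -0.9, -0.7]
grip_width: 0.0387
time: 48.03
position: [0.5577, -0.4466, 0.1231]
tool_rot: [-0.0, 0.951, 0.308, -0.0]
contact_force: [-0.3, 0.9, -0.5]
grip_width: 0.0387
time: 48.45
position: [0.5573, -0.4463, 0.122]
tool_rot: [-0.001, 0.999, 0.051, -0.001]
contact_force: [0.6, -0.1, -0.7]
grip_width: 0.0391
time: 48.87
position: [0.5574, -0.4464, 0.1221]
tool_rot: [-0.001, 0.991, -0.131, -0.001]
contact_force: [1.3, -0.0, -1.6]
grip_width: 0.039
shift [-2.799 -5.601 -0.084] z [-0.002  0.002 -1.   ] tilt [-0.011  0.019 -0.   ] yawcur -105.07 turnz -0.011
0.038960383823849414
```

```bash
python3 -m crank '180 -.47 -.93 0 0 0 0;180 -.47 -.93 0 0 0 0;180 -.47 -.94 0 0 0 0;180 -.47 -.94 0 0 0 0;180 -.47 -.93 0 0 0 0'; python3 -m crank '180 -.45 -.93 0 0 0 0;180 0 0 0 0 0 0;180 0 0 0 0 0 0;180 0 0 0 0 0 0;180 0 0 0 0 0 0'
python3 - <<'E'
from h import *
plan([.52,-.2623,.095],np.radians(-105)); print(observe()['grip_width'])
c=shot('wrist','w30'); c=shot('side'); u,v=proj(c,[.52,-.2623,.1]); crop(c,u,v,45,40,8,'s30c')
E
```

```text
time: 49.28
position: [0.5253, -0.2917, 0.1225]
tool_rot: [-0.0, 0.992, -0.13, -0.001]
contact_force: [0.1, 0.2, -0.9]
grip_width: 0.0388
time: 49.7
position: [0.5206, -0.2639, 0.1233]
tool_rot: [0.0, 0.991, -0.131, 0.0]
contact_force: [-0.4, -0.0, -0.0]
grip_width: 0.0392
shift [-0.035 -0.048  0.943] z [ 0. -0. -1.] tilt [ 0.003 -0.002 -0.   ] yawcur -105.03 turnz -0.005
0.03920331642277975
```

View pics/w30.png

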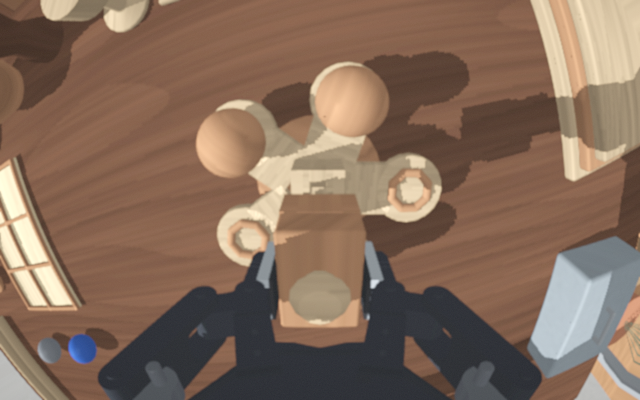

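View pics/s30c.png

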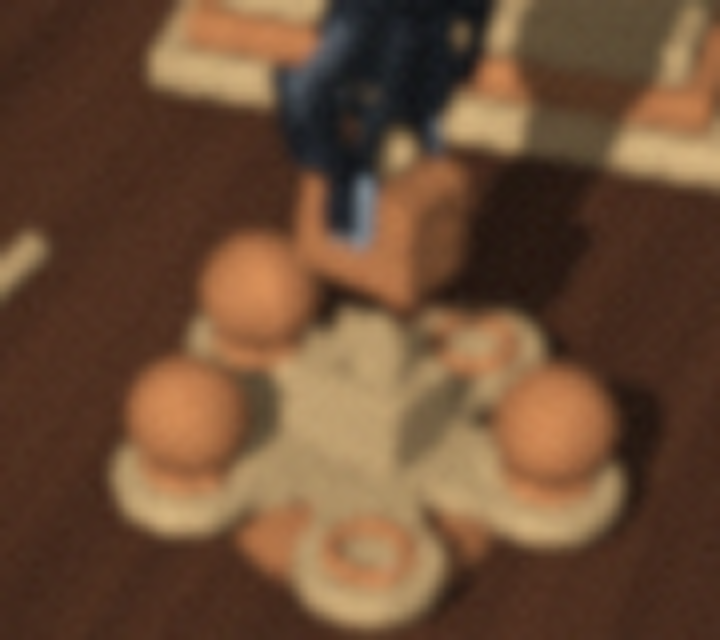

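```bash
python3 -m crank '180 -.03 -.05 .2 0 0 0;180 0 0 .3 0 0 0;180 0 0 .3 0 0 0;180 0 0 .1 0 0 0;180 0 0 0 0 0 0';python3 -m crank '180 0 0 0 0 0 0;180 0 0 0 0 0 0;180 0 0 0 0 0 0'
python3 - <<'E'
from h import *
plan([.52,-.2623,.08],np.radians(-105)); print(toolT()[:3,3])
E
```

```text
time: 50.22
position: [0.5188, -0.2606, 0.0938]
tool_rot: [-0.001, 0.991, -0.131, -0.002]
contact_force: [0.3, 0.7, -1.1]
grip_width: 0.0392
time: 50.47
position: [0.5204, -0.2615, 0.0967]
tool_rot: [0.0, 0.991, -0.131, 0.0]
contact_force: [0.5, -0.3, -1.6]
grip_width: 0.0394
shift [-0.006  0.028  0.558] z [ 0.001 -0.001 -1.   ] tilt [ 0.003 -0.008  0.   ] yawcur -105.02 turnz -0.003
[ 0.52036418 -0.26153713  0.09674492]
```

```bash
python3 -m crank '180 0 .02 .1 0 0 0;180 0 0 .15 0 0 0;180 0 0 .15 0 0 0;180 0 0 .1 0 0 0;180 0 0 0 0 0 0';python3 -m crank '180 0 0 0 0 0 0;180 0 0 .1 0 0 0;180 0 0 .1 0 0 0;180 0 0 .1 0 0 0;180 0 0 0 0 0 0'
```

```text
time: 50.88
position: [0.5199, -0.2619, 0.0805]
tool_rot: [-0.0, 0.991, -0.131, 0.0]
contact_force: [1.8, -0.7, -1.9]
grip_width: 0.0387
time: 51.3
position: [0.5202, -0.262, 0.0718]
tool_rot: [0.0, 0.991, -0.131, 0.0]
contact_force: [2.8, -1.6, -3.7]
grip_width: 0.039
```

```bash
python3 -m crank '180 0 0 .1 0 0 0;180 0 0 0 0 0 0;180 0 0 0 0 0 0';python3 -m crank '180 0 0 .1 0 0 0;180 0 0 0 0 0 0;180 0 0 0 0 0 0'
```

```text
time: 51.55
position: [0.5201, -0.2621, 0.0692]
tool_rot: [0.0, 0.991, -0.131, 0.0]
contact_force: [3.9, -0.5, -1.4]
grip_width: 0.0393
time: 51.8
position: [0.5203, -0.2621, 0.0691]
tool_rot: [0.0, 0.991, -0.131, 0.0]
contact_force: [-3.8, 2.3, 11.7]
grip_width: 0.0389
```

Cap stops at exactly the expected height (underside ≈ 80 mm) with upward reaction; release and retreat.

```bash
python3 -m crank '130 0 0 0 0 0 0;110 0 0 0 0 0 0;90 0 0 0 0 0 0;70 0 0 0 0 0 0;60 0 0 0 0 0 0'; python3 -m crank '60 0 0 -.3 0 0 0;60 0 0 -.7 0 0 0;60 0 0 -1 0 0 0;60 0 0 -1 0 0 0;60 0 0 -1 0 0 0'
python3 -m crank '0 -1 0 -.3 0 0 0;0 -1 0 0 0 0 0;0 -1 0 0 0 0 0;0 0 0 0 0 0 0;0 0 0 0 0 0 0'
python3 - <<'E'
from h import *
c=shot('wrist','w31'); print(c['T'][:3,3]); c=shot('side','side31'); u,v=proj(c,[.52,-.2623,.08]); crop(c,u,v,45,40,8,'s31c'); shot('top','top31')
E
```

```text
time: 52.22
position: [0.5194, -0.2616, 0.0656]
tool_rot: [-0.0, 0.991, -0.131, -0.001]
contact_force: [0.0, -0.1, 0.5]
grip_width: 0.0653
time: 52.63
position: [0.5196, -0.2617, 0.1878]
tool_rot: [-0.0, 0.991, -0.131, -0.0]
contact_force: [1.0, -0.5, 0.4]
grip_width: 0.0652
time: 53.05
position: [0.4323, -0.2384, 0.1958]
tool_rot: [0.0, 0.991, -0.131, 0.001]
contact_force: [0.5, -0.5, -0.2]
grip_width: 0.0854
[ 0.43226541 -0.23837121  0.19579171]
```

View pics/w31.png

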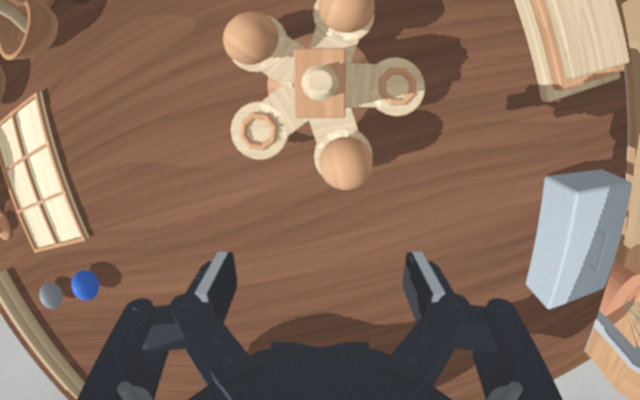

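View pics/s31c.png

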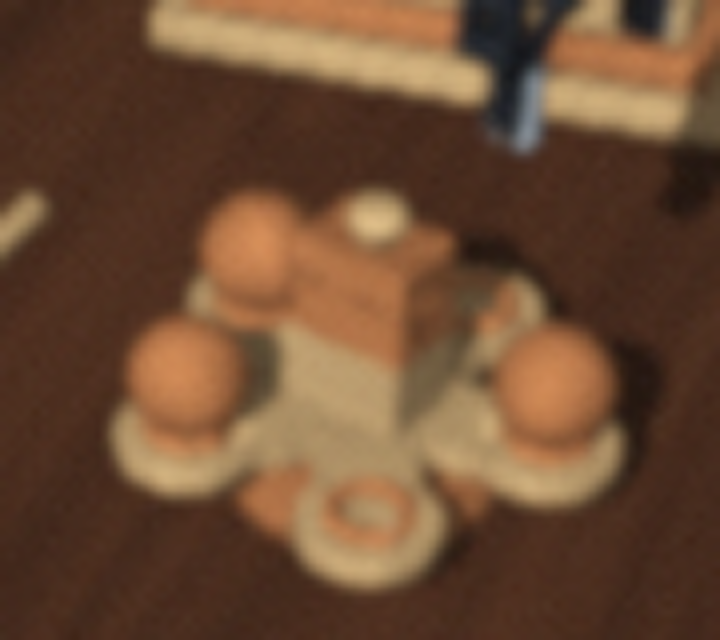

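View pics/side31.png

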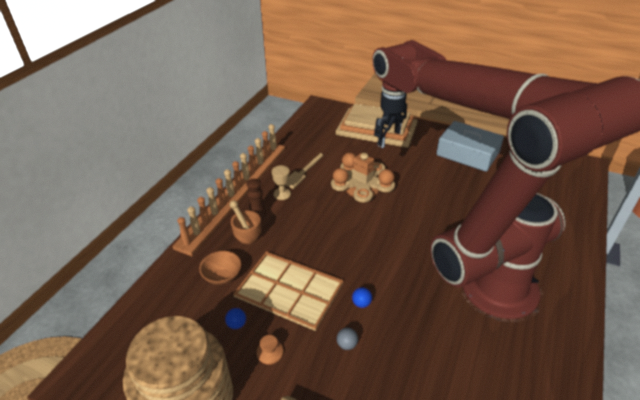

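View pics/top31.png

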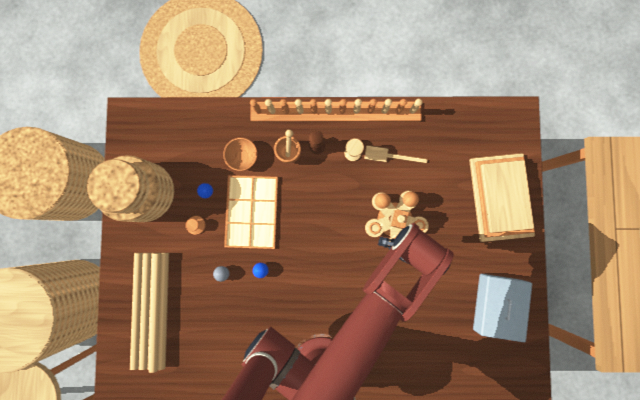

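```bash
python3 -m crank '0 0 0 -.5 0 0 0;0 0 0 0 0 0 0;0 0 0 0 0 0 0;0 0 0 0 0 0 0;0 0 0 0 0 0 0'; python3 - <<'E'
from h import *
a=cv2.imread('pics/top31.png').astype(int); c=shot('top'); b=c['image'][:,:,::-1].astype(int)
u,v=proj(c,[.52,-.262,.07]).astype(int); print(abs(a-b)[v-25:v+10,u-30:u+30].mean(), observe()['time'])
from cell import job_done; print(job_done())
E
```

```text
time: 53.62
position: [0.433, -0.2384, 0.2094]
tool_rot: [-0.0, 0.991, -0.131, -0.001]
contact_force: [0.8, 0.2, -0.9]
grip_width: 0.0853
2.6653968253968254 53.6667
the job is handed in; nothing more can be done
None
```

The ball display is set up and handed in at 53.7 s: the star is home on its seat, three balls are in nests and the cap is on.

- **Star:** It turned to line up with the keys and slid on without jamming. It stopped at the height expected for a seated star, with the upward reaction of the seat.
- **Balls:** I found three natural-wood balls, all in the tray. They are now in nests 1, 2 and 4, which I judge from the ring positions. The blue and grey balls were left alone.
- **Cap:** It had been knocked about 5 cm aside during the run. I measured it again, gripped it, lined it up and pushed it down until its underside met the boss.

**Last checks:** In the last wrist, side and top pictures the cap is flush on the boss, the three balls are in their nests, the tray is empty and the other goods look untouched. Two top views about half a second apart showed no visible change around the star.

**What disagreed or was not checked:**
- **Fingertips:** They sit roughly 25 to 35 mm behind the reported TCP. My first grasp of the star shut empty just above the boss and moved nothing. I corrected for this from the pictures and from contact.
- **Ball count:** The strip of table behind the tall basket was hidden from every camera, so I could not rule out a ball there. It would lie at or beyond the arm's reach.

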